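# Lean the photo frame on the back panel and chock it with the cup

## Robot

A 6-joint arm with a two-finger parallel gripper is mounted at the origin on the work surface. World frame = base frame: x ahead of the robot, y to its left, z up, the work surface at z = 0. Lengths are in m, angles in degrees, forces in N, time in s.
With the tool pointing down it reaches from about 0.375 to 0.9 m from the base axis. Payload 3.1 kg.
Tool frame: the origin (TCP) lies at the very end of the fingers, on their centre line; the grasp point (between the pads) lies 19 mm behind it; x points along the fingers, z is the direction in which the jaws open and shut, and the axes are right-handed (so a half turn about x gives the same grasp; the last joint's range is limited). The gripper opens to 87 mm and grips with 3 to 60 N. Pads are 19 mm wide; open, the fingers measure 117 mm over their backs; the gripper's body (75 mm by 190 mm) begins 51 mm behind the grasp point.
Start: joints at [65.861, 30.224, 82.088, -0, 67.689, -10.227], TCP at [0.15, 0.607, 0.223] pointing down, gripper open.
Joint ranges: [-176.69, 176.69], [-43.24, 126.21], [12.49, 139.97], [-82, 262], [0, 151.66], [-163.58, 163.58]. Speed limits (degrees/s): [159.86, 159.86, 180, 180, 180, 180].

## Interface

Orientations are given as a 3x3 rotation matrix whose columns are the frame's x, y, z axes.
In Python, from rig import bot gives the robot as it stands.
- The arm moves only by the tool send_rows, never from a script. Its arguments are lists of equal length, an entry for each row: "fingers": the opening, from 0 (shut) to 1 (fully open); "dp": the shift along the world's x, y, z in mm, a list of three; "turn": the turn, a rotation vector about the world's x, y, z in rad, a list of three. In form: {"fingers": [fingers, ...], "dp": [[tx, ty, tz], ...], "turn": [[rx, ry, rz], ...]}. A call has 1 to 10 rows; each row is the pose to reach, as a shift and turn from the pose measured when the call began; what a row does not reach only later rows make up. A row lasts 1/12 s, in which the tool goes at most 41.7 mm and 7.16 degrees, less where a joint would pass 70% of its speed; a pose out of reach is approached as far as the arm can. A call with a gripper value outside its range is refused whole. The fingers move at their own pace and stop on an object; the grip force is fixed at half the most. Time passes only in rows, so rows that repeat a pose let the fingers close. It gives the time, the measured TCP pose, the force and the opening at its end, in the units of the state.
- bot.read_state(): the state, without advancing time (a new reading comes with each control period).
- bot.capture(name): name is "side" or "top"; returns a dict with "img" (420x560x3 uint8, blue, green, red), "z_map" (420x560 float32, m along the optical axis (not along the pixel's ray), 0 where there is no reading), "mtx" (3x3 intrinsics, pixels), "origin" and "orientation" of the camera in the world. Camera axes: x right, y up, looking along -z (the intrinsics and any distortion apply to the point x, -y, -z); pixel columns grow to the right and rows downward; lengths in m; the calibration is good to about 2 mm. A picture is of the moment at which its call begins.
- bot.hand_in(): hands the job in, once; it reports no verdict.
The state is a dict: "time_s": time; "joint_positions": joint angles; "qvel": joint speeds; "tau": joint torques, N m; "position": TCP position; "tcp_rot": TCP orientation; "force": force on the tool from outside, world axes, zero at the start; "moment": the same for the moment, N m; "opening": opening from 0.0 (shut) to 1.0 (fully open).
Only numpy, scipy, OpenCV 4.12 (cv2) and the standard library are available. Lean on these libraries where they do the work, as an engineer would, in place of code of your own. Each camera call takes 0.05 s, during which the arm holds its last target.

## Task

Take the photo frame that blocks the lidded ceramic box and lean it, upright and picture outward, against the middle of the low wooden panel, square to it, its foot on the tray and its back resting on the panel at a stable angle. Then stand the empty steel cup upright right up against the middle of the frame's foot so it cannot slide. Let nothing fall over, and leave the ceramic box, diffuser, remote and bottle opener where they are.

Things in the scene. Friction and masses are not known exactly. Their poses are not given: they have to be found in the camera images.
- frame_center (a point): photo frame, dark wood, a rigid slab 12 mm thick, 150 wide, 200 high, about 0.3 kg; the point is its centre. Own z runs up the frame, y along its width, x out of the picture. At the start it stands on its lower edge, leaning back 24 degrees from vertical on the top edge of the ceramic box's +x side, picture away from the robot and upward. Its upper edge is free to grip across the thickness.
- frame_foot (a point): middle of the lower front edge of the photo frame (6 mm in front of its mid-plane and 100 mm below its centre, in the frame's own axes); same axes as the frame
- panel: low upright panel of light wood, fixed to the tray: 18 mm thick (x), 190 wide (y), 120 high. Origin at the centre of its underside, on the tray floor. Own x points out of the face to lean on, away from the robot (that face is 9 mm from the origin); z up. Two feet 30 mm high reach 44 mm behind the origin. It stands left or right on the tray, the ceramic box on the other side.
- cup_center (a point): empty stainless steel cup, straight-sided, open at the top, 60 mm outside diameter, 85 mm high, 3 mm wall, 0.13 kg, standing upright on the tray. The point is on its axis, half-way up; own z up
- box_top (a point): white ceramic box with a lid, 90 mm (own x) by 120 mm (own y), 105 mm high, 0.95 kg, loose, with a knob of 20 mm diameter and 14 mm height on the lid. The point is the centre of the lid's top; own z up. Leave in place
- diffuser_mid (a point): yellow plastic mosquito repellent diffuser, round, 64 mm diameter, 96 mm high with its white press button; the point is on its axis 45 mm above the tray. Leave in place
- remote_mid (a point): grey ceiling fan remote lying flat, 165 mm (own x) by 46 mm by 18 mm; the point is its centre. Leave in place
- opener_mid (a point): red plastic bottle opener lying flat, 142 mm long (own x), 10 mm thick, 24 mm wide handle, with a 44 mm wide square-eyed head at the +x end; the point lies in the handle near the middle, half-way up. Leave in place
- tray: fixed white melamine tray, 500 mm (x) by 740 mm (y); origin under its centre on the work surface; its floor is 6 mm above the work surface (world z = 0.006) and its rim 14 mm above it. All the things stand on its floor
Mind the look-alikes: they are no part of the job. Leave any yellow look-alike of the part that bears frame_center alone. Of the things shaped like the part that bears cup_center, the bare steel one is meant.

How it is judged:
By the outcome, as a careful person would: the job done as asked, in the order asked, and still so for the second after the job is handed in, with the robot touching nothing.
It also fails if it takes over 64 s, if anything falls off the work surface, if the arm or the gripper's body presses on something with over 40 N, if the wrist force passes 120 N, or if a joint passes its speed limit or range.

## Working session

There is one attempt and no reset: what is moved stays moved. The work goes in short steps, Python scripts to look and compute and a tool call to move; the robot and the scene stay as the last step left them, time stands still between calls to the robot, and variables do not carry over. Pictures are saved under pics/ and viewed, and the job is handed in when it is done.

Besides the shell and the picture viewer there is one more tool, called after "Request:" as name(argument=value, ...) on one line, values as JSON. send_rows: Moves the arm, as the interface text tells. Its arguments: {"type":"object","properties":{"fingers":{"type":"array","items":{"type":"number"}},"dp":{"type":"array","items":{"type":"array","items":{"type":"number"}}},"turn":{"type":"array","items":{"type":"array","items":{"type":"number"}}}},"required":["fingers","dp","turn"]}

```bash
ls; mkdir -p pics; python3 - <<'E'
from rig import bot
import cv2,numpy as np
s=bot.read_state();print(s)
for n in("side","top"):
    c=bot.capture(n);cv2.imwrite(f"pics/{n}0.png",c["img"]);np.savez(f"{n}0.npz",**c)
    print(n,c["mtx"],c["origin"],c["orientation"],[k for k in c])
E
```

```text
pics
{'time_s': 0.0, 'joint_positions': array([ 6.58605520e+01,  3.02781625e+01,  8.21559161e+01,  1.41607978e-03,
        6.76843868e+01, -1.02276712e+01]), 'qvel': array([-0.06719702, -0.0234221 , -0.03759686, -0.10350789, -0.03574671,
       -0.06713056]), 'tau': array([ 7.50502895e-04, -4.40044034e+01, -1.76594174e+01,  6.34429394e-02,
        5.82038832e-02, -1.86368438e-04]), 'position': array([0.14994418, 0.60602423, 0.22158281]), 'tcp_rot': array([[-8.66431722e-04, -9.70664653e-01,  2.40435815e-01],
       [-1.87745169e-03,  2.40437061e-01,  9.70662915e-01],
       [-9.99997862e-01,  3.89606513e-04, -2.03069829e-03]]), 'force': array([-0.09191118,  0.48645876, -0.04259222]), 'moment': array([-0.00678798,  0.01625169,  0.07841602]), 'opening': 1.0029498086551516}
side [[541.19319436   0.         276.43740613]
 [  0.         541.19319436 204.01261543]
 [  0.           0.           1.        ]] [ 0.13575502 -0.89692334  0.909087  ] [[ 0.87568959  0.3387462  -0.34412026]
 [-0.48253438  0.58713968 -0.64994429]
 [-0.0181195   0.7351993   0.67760879]] ['img', 'z_map', 'mtx', 'origin', 'orientation']
top [[511.45497577   0.         275.95735456]
 [  0.         511.45497577 216.31904771]
 [  0.           0.           1.        ]] [ 0.3188783  -0.10091696  1.39318791] [[ 0.00145057  0.98462903 -0.1746527 ]
 [-0.99995938  0.00298194  0.00850602]
 [ 0.00889607  0.17463326  0.98459336]] ['img', 'z_map', 'mtx', 'origin', 'orientation']
```

View pics/side0.png

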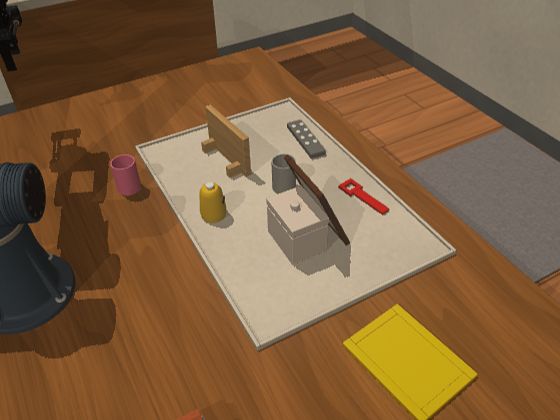

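View pics/top0.png

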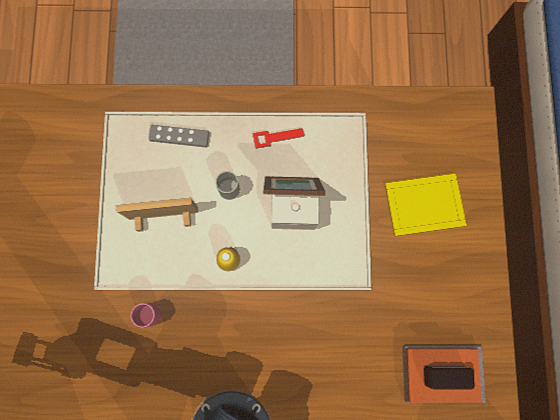

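The side view shows the frame leaning on the box near (318,200), with the steel cup at (283,172), the panel at (228,140) and the diffuser at (212,202). In the top view the panel is at (155,207), the cup at (227,185), the frame at (294,186) and the box at (295,210). The pink cup at (146,315) and the yellow frame at (426,205) are the look-alikes. Next I'll measure from the depth.

```bash
cat > h.py <<'E'
import numpy as np,cv2
def cloud(c):
    z=c["z_map"];K=c["mtx"];h,w=z.shape
    u,v=np.meshgrid(np.arange(w),np.arange(h))
    x=(u-K[0,2])/K[0,0]*z;y=(v-K[1,2])/K[1,1]*z
    P=np.stack([x,-y,-z],-1)@np.asarray(c["orientation"]).T+c["origin"]
    P[z<=0]=np.nan
    return P
def rect(xy):
    r=cv2.minAreaRect((xy*1000).astype(np.float32));return r
E
python3 - <<'E'
from h import *
C={n:dict(np.load(f"{n}0.npz")) for n in("side","top")}
for n,c in C.items():
    P=cloud(c);img=c["img"];hsv=cv2.cvtColor(img,cv2.COLOR_BGR2HSV)
    Z=P[...,2]
    fl=(abs(Z-0.006)<.02)&(P[...,0]>.3)&(P[...,0]<.75)&(abs(P[...,1])<.3)
    print(n,"floor",np.nanmedian(Z[fl]))
    # objects above floor in tray
    m=((Z>.010)&(P[...,0]>.2)&(P[...,0]<.85)&(P[...,1]>-.6)&(P[...,1]<.5)).astype(np.uint8)
    k,l,st,_=cv2.connectedComponentsWithStats(m)
    for i in range(1,k):
        if st[i,4]<60: continue
        q=P[l==i];r=rect(q[:,:2])
        print(st[i],"rect c%s s%s a%.1f"%(np.round(r[0],1),np.round(r[1],1),r[2]),"zmax %.3f"%np.nanpercentile(q[:,2],98))
        t=q[q[:,2]>np.nanpercentile(q[:,2],98)-.008];r=rect(t[:,:2]);print("   top",np.round(r[0],1),np.round(r[1],1),round(r[2],1),len(t))
E
```

```text
side floor 0.005100452240479392
[ 135   99  317  249 3854] rect c[ 6.056e+02 -1.000e-01] s[745.1 487.4] a90.0 zmax 0.126
   top [571.9 193.7] [ 21.8 193.6] 6.2 366
[287 120  39  39 683] rect c[788.8 156.4] s[168.8  50.5] a83.7 zmax 0.028
   top [789.  156.2] [168.7  47.6] 84.2 555
[110 155  31  39 850] rect c[296.9 217.4] s[64.6 61.7] a41.7 zmax 0.085
   top [296.8 218.6] [62.  59.2] 55.2 158
[ 266  154   84  111 5137] rect c[614.5 -72.3] s[325.8 163.1] a83.2 zmax 0.191
   top [ 590.4 -156.6] [152.2  12.9] 89.1 336
[339 178  50  37 491] rect c[ 789.7 -118.7] s[ 46.5 149.4] a8.2 zmax 0.019
   top [ 789.5 -121.7] [ 46.4 143.5] 7.2 466
[200 182  27  41 867] rect c[458.6  44.8] s[138.5  62. ] a66.3 zmax 0.101
   top [442.7  10.4] [33.5 33.7] 77.0 105
[ 344  304  125  103 2879] rect c[ 598.1 -519.4] s[151.6 180.3] a7.9 zmax 0.015
   top [ 598.1 -519.4] [151.6 180.3] 7.9 2879
[417 350  19  24  88] rect c[ 624.6 -550.7] s[43.8 23.8] a26.9 zmax 0.014
   top [ 624.6 -550.7] [43.8 23.8] 26.9 88
[431 356  17  18  67] rect c[ 642.3 -569.8] s[35.1 26. ] a31.4 zmax 0.013
   top [ 642.3 -569.8] [35
[... 663 characters left out ...]
60 2684] rect c[ 600.4 -162.1] s[165.9 174.2] a1.6 zmax 0.195
   top [ 592.6 -153.7] [147.4  14.9] 88.9 321
[ 385  174   70   62 1942] rect c[ 599.  -516.6] s[150.4 187.2] a8.0 zmax 0.017
   top [ 599.  -516.6] [150.4 187.2] 8.0 1942
[ 112  195   87   37 1486] rect c[572.3 219.1] s[100.4 236. ] a0.4 zmax 0.131
   top [572.7 197.5] [ 19.3 188.3] 5.9 512
[215 245  28  29 500] rect c[444.9  17.2] s[76.  71.8] a7.3 zmax 0.105
   top [444.4  16.2] [34.5 33.1] 53.0 77
[130 303  31  25 394] rect c[298.8 222.6] s[58.7 59.2] a46.2 zmax 0.090
   top [299.1 223. ] [57.8 59. ] 46.2 102
[403 346  65  10 566] rect c[ 210.7 -522.1] s[ 20.1 154.2] a0.6 zmax 0.061
   top [ 207.5 -522.5] [ 14.5 153.5] 0.2 289
```

```bash
python3 - <<'E'
from h import *
C={n:dict(np.load(f"{n}0.npz")) for n in("side","top")}
for n,c in C.items():
    P=cloud(c);X,Y,Z=[P[...,i] for i in range(3)]
    img=c["img"].astype(int);dark=img.sum(-1)
    # frame picture face: region in front of box
    m=(X>.575)&(X<.70)&(Y>-.24)&(Y<-.07)&(Z>.03)
    q=P[m]
    # RANSAC-free: points near plane of 24deg lean
    nrm=np.array([np.cos(np.radians(24)),0,np.sin(np.radians(24))])
    d=q@nrm; hist,e=np.histogram(d,bins=np.arange(d.min(),d.max(),.002));
    print(n,[(round(a*1000),int(b)) for a,b in zip(e,hist) if b>40])
    d0=e[np.argmax(hist)]+.001
    w=q[abs(d-d0)<.005]
    for _ in range(3):
        ctr=w.mean(0);u,s,vt=np.linalg.svd(w-ctr,full_matrices=False);nn=vt[2]*np.sign(vt[2][0])
        w=q[abs((q-ctr)@nn)<.003]
    print(" plane n",nn.round(3),"lean",np.degrees(np.arcsin(nn[2])).round(1),"yaw",np.degrees(np.arctan2(nn[1],nn[0])).round(1),"ctr",ctr.round(4),len(w), "ymin/max",np.percentile(w[:,1],[1,99]).round(4),"z",np.percentile(w[:,2],[1,99]).round(4))
    # plane x at z=.10
    print(" x at z=.1,y=-.155:", (nn@ctr-nn[1]*-.155-nn[2]*.1)/nn[0])
    # box lid
    m=(abs(Z-.111)<.006)&(X>.48)&(X<.62)&(Y>-.25)&(Y<-.07);r=rect(P[m][:,:2]);print(" lid",r,np.median(Z[m]))
    # cup rim: 
    m=(Z>.08)&(Z<.1)&(abs(X-.645)<.06)&(abs(Y-.02)<.05);r=cv2.minEnclosingCircle((P[m][:,:2]*1000).astype(np.float32));print(" cup",r,np.median(Z[m]))
    m=(Z>.12)&(Z<.14)&(abs(X-.57)<.06)&(abs(Y-.2)<.13);r=rect(P[m][:,:2]);print(" panel",r,np.median(Z[m]))
E
```

```text
side [(570, 44), (572, 51), (574, 60), (576, 54), (578, 55), (580, 58), (582, 54), (584, 56), (586, 49), (588, 49), (590, 50), (592, 46), (594, 45), (596, 45), (598, 41), (602, 44), (608, 122), (610, 211), (612, 218), (614, 102), (616, 100), (618, 96), (620, 52)]
 plane n [ 0.919 -0.005  0.395] lean 23.3 yaw -0.3 ctr [ 0.6087 -0.1747  0.1381] 584 ymin/max [-0.2341 -0.0849] z [0.0335 0.1917]
 x at z=.1,y=-.155: 0.6252268448988444
 lid ((573.233642578125, -165.65818786621094), (134.9642791748047, 92.79134368896484), 89.71048736572266) 0.11055769442659169
 cup ((640.068359375, 15.93083381652832), 33.638545989990234) 0.08738543541703292
 panel ((571.9202270507812, 193.73312377929688), (21.84708023071289, 193.58480834960938), 6.24642276763916) 0.12486018457535303
top [(576, 46), (580, 45), (590, 45), (592, 43), (614, 41), (616, 63), (618, 171), (620, 378), (622, 127), (624, 99)]
 plane n [ 0.916 -0.022  0.4  ] lean 23.5 yaw -1.4 ctr [ 0.6237 -0.1542  0.1265] 763 ymin/max [-0.2264 -0.0803] z [0.0313 0.1979]
 x at z=.1,y=-.155: 0.6352183677703372
 lid ((565.2551879882812, -158.324951171875), (118.14383697509766, 75.83089447021484), 89.75286865234375) 0.11156869859051666
 cup ((641.1090087890625, 18.41010856628418), 30.389802932739258) 0.09008584301727551
 panel ((572.7205810546875, 197.7559814453125), (19.301774978637695, 189.57501220703125), 5.884922027587891) 0.12711123201851038
```

```bash
cat >> h.py <<'E'
from scipy.spatial.transform import Rotation as R
def frameR(yaw,lean):  # columns frame x,y,z ; leaning back
    return (R.from_euler('z',yaw,degrees=True)*R.from_euler('y',-lean,degrees=True)).as_matrix()
def toolF(yaw,lean):   # tool gripping the frame's top edge: x=-zf, z=xf, y=yf
    F=frameR(yaw,lean);return np.stack([-F[:,2],F[:,1],F[:,0]],1)
def toolDown(a): # tool down, jaw z axis at heading a
    z=np.array([np.cos(np.radians(a)),np.sin(np.radians(a)),0]);x=np.array([0,0,-1.]);return np.stack([x,np.cross(z,x),z],1)
def delta(s,p,Rt):
    dp=(np.array(p)-s["position"])*1000
    tv=R.from_matrix(Rt@np.asarray(s["tcp_rot"]).T).as_rotvec()
    return dp.round(1),tv.round(3)
def show(s):
    print("t %.2f p %s F %s op %.3f q %s"%(s["time_s"],np.round(s["position"]*1000,1),np.round(s["force"],1),s["opening"],np.round(s["joint_positions"],0)))
E
python3 - <<'E'
from h import *
from rig import bot
s=bot.read_state();show(s)
print(np.linalg.det(toolF(-1,24)),delta(s,[.577,-.1555,.27],toolF(-1,24)))
print(R.from_matrix(toolF(-1,24)@s["tcp_rot"].T).as_euler('ZYX',degrees=True))
E
```

```text
t 0.10 p [149.9 606.1 221.7] F [-0.6 -0.3 -0.3] op 1.000 q [ 66.  30.  82.  -0.  68. -10.]
1.0000000000000002 (array([ 427.1, -761.6,   48.3]), array([ 0.276, -0.36 , -1.324]))
[-78.27129156  -5.65350742  23.47973625]
```

Request:
send_rows(fingers=[0.6,0.6,0.6,0.6,0.6,0.6,0.6,0.6,0.6,0.6], dp=[[30,-20,30],[60,-45,55],[90,-70,75],[120,-100,90],[150,-130,100],[180,-160,105],[210,-190,110],[240,-220,110],[270,-250,110],[295,-280,110]], turn=[[0,0,-0.08],[0,0,-0.18],[0,0,-0.28],[0,0,-0.38],[0,0,-0.48],[0,0,-0.58],[0,0,-0.68],[0,0,-0.78],[0,0,-0.88],[0,0,-0.98]])

```text
time_s: 0.93
position: [0.4347, 0.3375, 0.3316]
tcp_rot: [[-0.002, -0.336, 0.942], [-0.0, 0.942, 0.336], [-1.0, 0.0, -0.002]]
force: [1.0, 0.5, 0.3]
opening: 0.598
```

```bash
python3 - <<'E'
from h import *
from rig import bot
s=bot.read_state();show(s)
print(delta(s,[.577,-.1555,.26],toolF(-1,24)))
E
```

```text
t 0.93 p [434.7 337.5 331.6] F [1.  0.5 0.3] op 0.598 q [26. 18. 85.  0. 78.  6.]
(array([ 142.3, -493. ,  -71.6]), array([ 0.068, -0.417, -0.355]))
```

Request:
send_rows(fingers=[0.6,0.6,0.6,0.6,0.6,0.6,0.6,0.6,0.6,0.6], dp=[[15,-38,0],[28,-76,0],[41,-114,0],[54,-152,0],[67,-190,0],[80,-228,0],[93,-266,0],[106,-304,0],[119,-342,0],[130,-380,0]], turn=[[0,0,-0.06],[0,0,-0.12],[0.01,-0.05,-0.17],[0.02,-0.1,-0.22],[0.03,-0.15,-0.27],[0.04,-0.2,-0.3],[0.05,-0.25,-0.33],[0.06,-0.3,-0.35],[0.065,-0.36,-0.355],[0.07,-0.417,-0.355]])

```text
time_s: 1.77
position: [0.5649, -0.0445, 0.3317]
tcp_rot: [[0.409, 0.017, 0.912], [-0.006, 1.0, -0.016], [-0.912, 0.001, 0.41]]
force: [0.9, 0.7, 0.6]
opening: 0.6
```

```bash
python3 - <<'E'
from h import *
from rig import bot
s=bot.read_state();show(s)
print(delta(s,[.577,-.1555,.217],toolF(-1,24)))
E
```

```text
t 1.77 p [564.9 -44.5 331.7] F [0.9 0.7 0.6] op 0.600 q [-20.  10. 101.  11.  47. -25.]
(array([  12.1, -111. , -114.7]), array([-0.001,  0.003, -0.   ]))
```

Request:
send_rows(fingers=[0.6,0.6,0.6,0.6,0.6,0.6,0.6], dp=[[3,-37,-10],[6,-74,-25],[9,-100,-50],[12,-111,-80],[12,-111,-105],[12,-111,-115],[12,-111,-115]], turn=[[0,0,0],[0,0,0],[0,0,0],[0,0,0],[0,0,0],[0,0,0],[0,0,0]])

```text
time_s: 2.35
position: [0.5748, -0.1544, 0.2133]
tcp_rot: [[0.404, 0.018, 0.915], [-0.002, 1.0, -0.018], [-0.915, 0.005, 0.403]]
force: [-0.3, 0.1, -0.8]
opening: 0.603
```

```bash
python3 - <<'E'
from h import *
from rig import bot
s=bot.read_state();show(s)
for n in("side","top"):
    c=bot.capture(n);np.savez(f"{n}1.npz",**c)
    im=c["img"][100:320,200:420] if n=="side" else c["img"][110:300,180:400]
    cv2.imwrite(f"pics/{n}1.png",cv2.resize(im,None,fx=2.7,fy=2.7,interpolation=cv2.INTER_CUBIC))
E
```

```text
t 2.35 p [ 574.8 -154.4  213.3] F [-0.3  0.1 -0.8] op 0.603 q [-32.  22. 105.  22.  34. -47.]
```

View pics/side1.png

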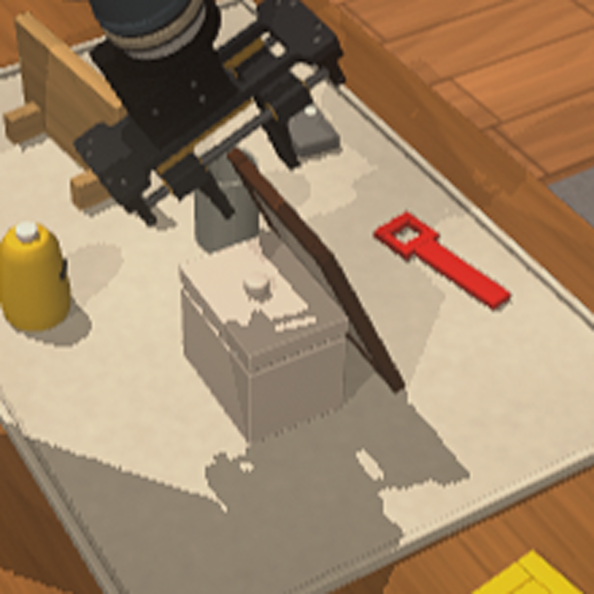

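View pics/top1.png

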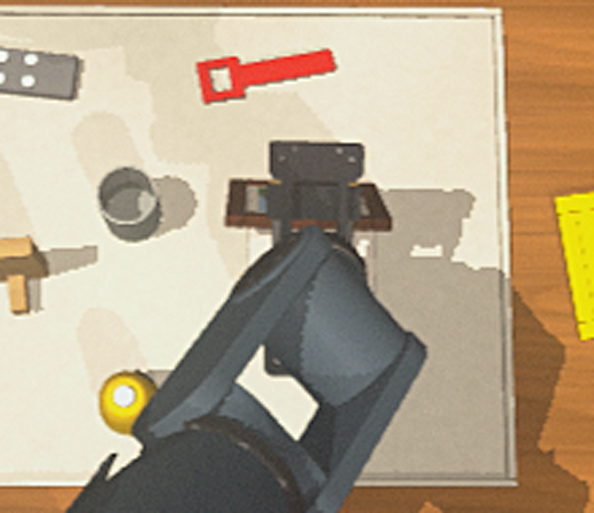

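The jaws sit just above the frame's upper edge, which runs between the fingertips: in the side crop the tips are at (222,215) and (292,163) and the edge is about (240,155). Now I'll check the centring in the same camera.

```bash
python3 - <<'E'
from h import *
from rig import bot
s=bot.read_state();T=s["tcp_rot"];p=s["position"]
c=dict(np.load("side1.npz"));P=cloud(c)
q=(P-p)@T   # tool coords
# fingers: tool x in [-0.03,0.005], |y|<.02
m=(q[...,0]>-.045)&(q[...,0]<.02)&(abs(q[...,1])<.03)&(abs(q[...,2])<.08)
h,e=np.histogram(q[m][:,2]*1000,bins=np.arange(-60,62,4));print(list(zip(e.astype(int),h)))
for sg in(-1,1):
    w=q[m&(sg*q[...,2]>.015)];print(sg,"x tip 98%",np.percentile(w[:,0],[50,95,99]).round(4),"z range",np.percentile(w[:,2],[2,50,98]).round(4),"y",np.percentile(w[:,1],[2,98]).round(4))
# frame in tool coords: side face (y- side) & back face
m=(q[...,0]>.03)&(q[...,0]<.2)&(abs(q[...,1])<.085)&(abs(q[...,2])<.02)
h,e=np.histogram(q[m][:,2]*1000,bins=np.arange(-20,22,1));print(list(zip(e.astype(int),h)))
print("edge x min",np.percentile(q[m][:,0],1),"y",np.percentile(q[m][:,1],[1,99]))
# right-hand edge strip (thickness face)
w=q[m];w=w[w[:,1]<np.percentile(w[:,1],3)+.006];print("side strip z",np.percentile(w[:,2],[2,10,50,90,98]))
w=q[m];w=w[w[:,0]<.045];print("upper strip z",np.percentile(w[:,2],[2,10,50,90,98]),np.percentile(w[:,1],[2,98]))
E
```

```text
[(np.int64(-60), np.int64(0)), (np.int64(-56), np.int64(0)), (np.int64(-52), np.int64(0)), (np.int64(-48), np.int64(1)), (np.int64(-44), np.int64(14)), (np.int64(-40), np.int64(31)), (np.int64(-36), np.int64(30)), (np.int64(-32), np.int64(9)), (np.int64(-28), np.int64(0)), (np.int64(-24), np.int64(0)), (np.int64(-20), np.int64(0)), (np.int64(-16), np.int64(0)), (np.int64(-12), np.int64(0)), (np.int64(-8), np.int64(0)), (np.int64(-4), np.int64(0)), (np.int64(0), np.int64(0)), (np.int64(4), np.int64(0)), (np.int64(8), np.int64(0)), (np.int64(12), np.int64(0)), (np.int64(16), np.int64(0)), (np.int64(20), np.int64(44)), (np.int64(24), np.int64(35)), (np.int64(28), np.int64(25)), (np.int64(32), np.int64(7)), (np.int64(36), np.int64(0)), (np.int64(40), np.int64(0)), (np.int64(44), np.int64(0)), (np.int64(48), np.int64(0)), (np.int64(52), np.int64(0)), (np.int64(56), np.int64(0))]
-1 x tip 98% [-0.0245 -0.0013  0.0016] z range [-0.043  -0.0366 -0.0312] y [-0.0119 -0.0059]
1 x tip 98% [-0.0227 -0.0009  0.002 ] z range [0.0211 0.0255 0.0339] y [-0.0114  0.0079]
[(np.int64(-20), np.int64(18)),
[... 724 characters left out ...]
), (np.int64(5), np.int64(21)), (np.int64(6), np.int64(15)), (np.int64(7), np.int64(4)), (np.int64(8), np.int64(0)), (np.int64(9), np.int64(0)), (np.int64(10), np.int64(0)), (np.int64(11), np.int64(0)), (np.int64(12), np.int64(0)), (np.int64(13), np.int64(0)), (np.int64(14), np.int64(0)), (np.int64(15), np.int64(0)), (np.int64(16), np.int64(0)), (np.int64(17), np.int64(0)), (np.int64(18), np.int64(0)), (np.int64(19), np.int64(0)), (np.int64(20), np.int64(0))]
edge x min 0.030128516600877762 y [-0.07887393  0.06944677]
side strip z [-0.00617973 -0.00528735 -0.00044592  0.00445144  0.00585267]
upper strip z [-0.00531805 -0.00512059 -0.00138597  0.00589741  0.00698651] [-0.07666699  0.07068693]
```

```bash
python3 - <<'E'
from h import *
from rig import bot
s=bot.read_state();T=s["tcp_rot"];p=s["position"]
for n in("side","top"):
    c=dict(np.load(n+"1.npz"));P=cloud(c)
    q=(P-p)@T
    m=(q[...,0]>-.13)&(q[...,0]<-.07)&(abs(q[...,1])<.06)&(abs(q[...,2])<.13)
    w=q[m];print(n,len(w),"z",np.percentile(w[:,2],[0,.5,2,50,98,99.5,100]).round(4),"y",np.percentile(w[:,1],[0,.5,2,98,99.5,100]).round(4))
    for a in np.arange(-.07,.006,.008):
        m=(q[...,0]>a)&(q[...,0]<a+.008)&(abs(q[...,1])<.03)&(abs(q[...,2])<.08)
        w=q[m];
        if len(w)<5: continue
        for g in(w[w[:,2]<0],w[w[:,2]>0]):
            if len(g)>3:print("  x%.3f"%a,len(g),(1000*np.percentile(g[:,2],[3,97])).round(1),"y",(1000*np.percentile(g[:,1],[3,97])).round(1))
E
```

```text
side 3017 z [-0.099  -0.0982 -0.0956 -0.0012  0.0868  0.0894  0.0909] y [-0.0404 -0.0392 -0.0382  0.0305  0.0352  0.0384]
  x-0.070 7 [26.5 74.9] y [-23.7   7.7]
  x-0.054 16 [21.8 29.7] y [-12.    3.6]
  x-0.046 16 [-44.3 -31.3] y [-12.8  -6.9]
  x-0.046 25 [21.4 34.6] y [-11.    2.3]
  x-0.038 15 [-41.9 -31.3] y [-11.8  -7.5]
  x-0.038 20 [21.8 33.1] y [-11.4  -3.4]
  x-0.030 16 [-41.4 -32.1] y [-11.3  -7.2]
  x-0.030 18 [21.7 30.9] y [-10.8   5.1]
  x-0.022 13 [-40.1 -31.8] y [-12.6  -6.7]
  x-0.022 18 [20.9 29.9] y [-10.7   9.4]
  x-0.014 13 [-39.5 -31.4] y [-11.2  -6.6]
  x-0.014 17 [21.  29.7] y [-11.4   8.4]
  x-0.006 12 [-40.1 -32.1] y [-10.3  -1.2]
  x-0.006 15 [21.1 29.1] y [-11.4   4.9]
top 1177 z [-0.0976 -0.095  -0.0892  0.056   0.093   0.0935  0.0937] y [-0.0345 -0.034  -0.0323  0.04    0.0408  0.041 ]
```

```bash
python3 - <<'E'
from h import *
from rig import bot
s=bot.read_state();show(s)
print(delta(s,[.6026,-.1555,.1625],toolF(-0.9,24)))
E
```

```text
t 2.45 p [ 577.2 -155.1  217.1] F [ 1.  -0.7  0.7] op 0.598 q [-32.  22. 105.  22.  35. -47.]
(array([ 25.4,  -0.4, -54.6]), array([-0.001,  0.003,  0.001]))
```

Request:
send_rows(fingers=[0.6,0.6,0.6,0.6,0.6], dp=[[7,0,-15],[14,0,-30],[20,0,-43],[25,0,-54.5],[25,0,-54.5]], turn=[[0,0,0],[0,0,0],[0,0,0],[0,0,0],[0,0,0]])

```text
time_s: 2.87
position: [0.603, -0.1545, 0.1623]
tcp_rot: [[0.41, 0.015, 0.912], [-0.005, 1.0, -0.014], [-0.912, 0.001, 0.41]]
force: [-1.0, -0.3, -0.2]
opening: 0.601
```

Request:
send_rows(fingers=[0.3,0,0,0,0,0], dp=[[0,0,0],[0,0,0],[0,0,0],[0,0,0],[0,0,0],[0,0,0]], turn=[[0,0,0],[0,0,0],[0,0,0],[0,0,0],[0,0,0],[0,0,0]])

```text
time_s: 3.37
position: [0.603, -0.1546, 0.1628]
tcp_rot: [[0.41, 0.016, 0.912], [-0.006, 1.0, -0.014], [-0.912, 0.001, 0.41]]
force: [-0.2, -0.6, 0.1]
opening: 0.231
```

```bash
python3 - <<'E'
from h import *
from rig import bot
s=bot.read_state();show(s)
c=bot.capture("side");np.savez("side2.npz",**c)
cv2.imwrite("pics/side2.png",cv2.resize(c["img"][100:320,200:420],None,fx=2.7,fy=2.7,interpolation=cv2.INTER_CUBIC))
s=bot.read_state();show(s);print(s["tcp_rot"].round(3))
E
```

```text
t 3.37 p [ 603.  -154.6  162.8] F [-0.2 -0.6  0.1] op 0.231 q [-31.  28. 104.  26.  28. -50.]
t 3.42 p [ 603.  -154.6  162.7] F [-0.4 -0.3 -0.1] op 0.186 q [-31.  28. 104.  26.  28. -50.]
[[ 0.41   0.016  0.912]
 [-0.006  1.    -0.015]
 [-0.912  0.001  0.41 ]]
```

View pics/side2.png

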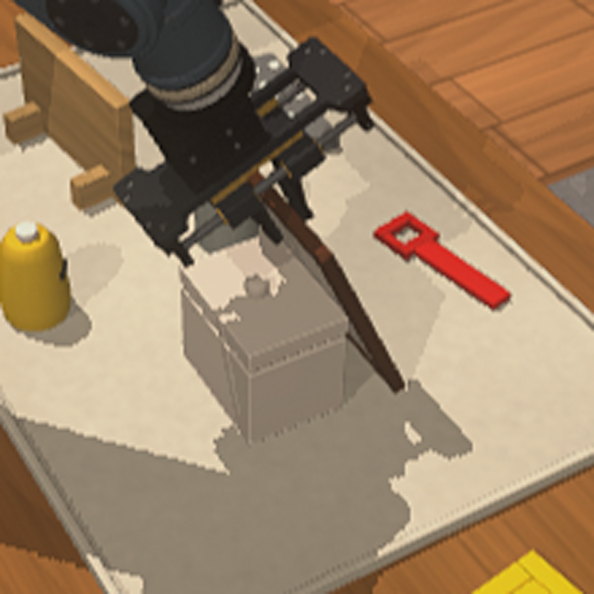

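The fingers straddle the upper edge, near (265,215) in the crop, and are still closing. The frame has not moved.

Request:
send_rows(fingers=[0,0,0,0,0], dp=[[0,0,0],[0,0,0],[0,0,0],[0,0,0],[0,0,0]], turn=[[0,0,0],[0,0,0],[0,0,0],[0,0,0],[0,0,0]])

```text
time_s: 3.83
position: [0.6032, -0.1547, 0.1628]
tcp_rot: [[0.411, 0.016, 0.912], [-0.006, 1.0, -0.015], [-0.912, 0.001, 0.411]]
force: [0.8, -0.2, -0.2]
opening: 0.131
```

```bash
python3 - <<'E'
from h import *
from rig import bot
s=bot.read_state();show(s)
E
```

```text
t 3.83 p [ 603.2 -154.7  162.8] F [ 0.8 -0.2 -0.2] op 0.131 q [-31.  28. 104.  26.  28. -50.]
```

Request:
send_rows(fingers=[0,0,0,0,0,0,0], dp=[[4,0,10],[8,0,30],[12,0,60],[15,0,90],[15,0,120],[15,0,135],[15,0,135]], turn=[[0,0,0],[0,0,0],[0,0,0],[0,0,0],[0,0,0],[0,0,0],[0,0,0]])

```text
time_s: 4.42
position: [0.6194, -0.1554, 0.3014]
tcp_rot: [[0.415, 0.015, 0.91], [-0.009, 1.0, -0.013], [-0.91, -0.003, 0.415]]
force: [1.0, -0.1, -3.7]
opening: 0.134
```

Request:
send_rows(fingers=[0,0,0], dp=[[0,0,0],[0,0,0],[0,0,0]], turn=[[0,0,0],[0,0,0],[0,0,0]])

```text
time_s: 4.67
position: [0.6178, -0.1546, 0.2986]
tcp_rot: [[0.411, 0.015, 0.912], [-0.006, 1.0, -0.013], [-0.912, -0.0, 0.411]]
force: [-0.2, 0.7, -3.6]
opening: 0.137
```

```bash
python3 - <<'E'
from h import *
from rig import bot
s=bot.read_state();show(s);T=s["tcp_rot"];p=s["position"];print(T.round(3))
for n in("side","top"):
    c=bot.capture(n);np.savez(f"{n}3.npz",**c);cv2.imwrite(f"pics/{n}3.png",c["img"])
    P=cloud(c);q=(P-p)@T
    m=(q[...,0]>-.13)&(q[...,0]<-.07)&(abs(q[...,1])<.06)&(abs(q[...,2])<.13)
    w=q[m];print(n,len(w),"z",np.percentile(w[:,2],[0,.5,2,50,98,99.5,100]).round(4),"y",np.percentile(w[:,1],[0,.5,2,98,99.5,100]).round(4))
    m=(q[...,0]>-.025)&(q[...,0]<.19)&(abs(q[...,1])<.1)&(abs(q[...,2])<.02)
    w=q[m];print(" frame",len(w),"x",np.percentile(w[:,0],[1,50,99]).round(4),"y",np.percentile(w[:,1],[1,99]).round(4),"z",np.percentile(w[:,2],[1,99]).round(4))
    u,S,vt=np.linalg.svd(w-w.mean(0),full_matrices=False);print(" n",vt[2].round(3))
show(bot.read_state())
E
```

```text
t 4.67 p [ 617.8 -154.6  298.6] F [-0.2  0.7 -3.6] op 0.137 q [-30.  18.  94.  16.  47. -37.]
[[ 0.411  0.015  0.912]
 [-0.006  1.    -0.013]
 [-0.912 -0.     0.411]]
side 3200 z [-0.0962 -0.0959 -0.0935 -0.0029  0.0895  0.0922  0.0938] y [-0.0409 -0.0393 -0.0384  0.0307  0.0351  0.0391]
 frame 1333 x [-0.0231  0.0732  0.1645] y [-0.0792  0.0682] z [-0.0156  0.011 ]
 n [-0.003 -0.027 -1.   ]
top 1165 z [-0.0952 -0.0943 -0.0924  0.0644  0.0941  0.0949  0.095 ] y [-0.0348 -0.0343 -0.0333  0.0387  0.0392  0.0399]
 frame 316 x [-0.0226  0.0662  0.1633] y [-0.073   0.0747] z [0.0013 0.0066]
 n [-0.004  0.001 -1.   ]
t 4.77 p [ 618.2 -154.9  299. ] F [-0.3  0.6 -3.8] op 0.132 q [-30.  18.  94.  16.  47. -37.]
```

View pics/side3.png

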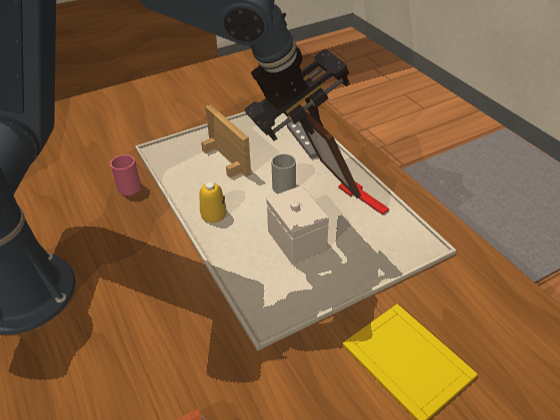

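View pics/top3.png

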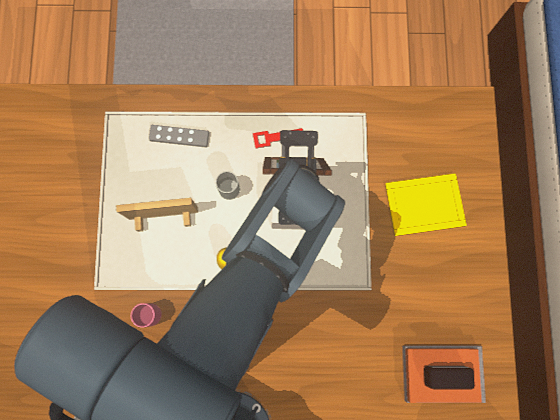

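The frame is held aligned with the tool, and the box, cup and diffuser have not moved. Next is the staging pose in front of the panel.

```bash
cat > tgt.py <<'E'
from h import *
PC=np.array([.5727,.1954,.006]);YAW=6.0
def world(u,v,w):
    return PC+R.from_euler('z',YAW,degrees=True).as_matrix()@(np.array([u,v,w])/1000)
E
python3 - <<'E'
from tgt import *
from rig import bot
s=bot.read_state();show(s)
print(world(43,2.5,300),delta(s,world(43,2.5,300),toolF(6,16)))
E
```

```text
t 4.77 p [ 618.2 -154.9  299. ] F [-0.3  0.6 -3.8] op 0.132 q [-30.  18.  94.  16.  47. -37.]
[0.61520312 0.20238103 0.306     ] (array([ -3. , 357.2,   7. ]), array([-0.006,  0.145,  0.119]))
```

Request:
send_rows(fingers=[0,0,0,0,0,0,0,0,0,0], dp=[[5,20,5],[8,60,7],[8,100,7],[8,140,7],[8,180,7],[8,220,7],[5,260,7],[2,300,7],[0,335,7],[-3,357,7]], turn=[[0,0,0],[0,0.02,0.01],[0,0.04,0.03],[0,0.06,0.05],[0,0.08,0.07],[0,0.1,0.08],[0,0.12,0.1],[-0.005,0.14,0.11],[-0.006,0.145,0.119],[-0.006,0.145,0.119]])

```text
time_s: 5.6
position: [0.6148, 0.2062, 0.3048]
tcp_rot: [[0.272, -0.107, 0.956], [0.031, 0.994, 0.102], [-0.962, 0.002, 0.274]]
force: [0.7, 1.0, -3.3]
opening: 0.132
```

Request:
send_rows(fingers=[0,0,0,0], dp=[[0,0,0],[0,0,0],[0,0,0],[0,0,0]], turn=[[0,0,0],[0,0,0],[0,0,0],[0,0,0]])

```text
time_s: 5.93
position: [0.6148, 0.2049, 0.304]
tcp_rot: [[0.271, -0.105, 0.957], [0.03, 0.994, 0.101], [-0.962, 0.002, 0.273]]
force: [-0.5, 0.1, -4.5]
opening: 0.139
```

```bash
python3 - <<'E'
from tgt import *
from rig import bot
s=bot.read_state();show(s);T=s["tcp_rot"];p=s["position"]
for n in("side","top"):
    c=bot.capture(n);np.savez(f"{n}4.npz",**c);cv2.imwrite(f"pics/{n}4.png",c["img"])
    P=cloud(c);q=(P-p)@T
    m=(q[...,0]>-.025)&(q[...,0]<.19)&(abs(q[...,1])<.1)&(abs(q[...,2])<.015)
    w=q[m];print(" frame",len(w),"x",np.percentile(w[:,0],[1,50,99]).round(4),"y",np.percentile(w[:,1],[1,99]).round(4),"z",np.percentile(w[:,2],[1,99]).round(4))
s=bot.read_state();show(s)
print(delta(s,world(20,2.5,175),toolF(6,16)),delta(s,world(2.9,2.5,163.1),toolF(6,16)))
E
```

```text
t 5.93 p [614.8 204.9 304. ] F [-0.5  0.1 -4.5] op 0.139 q [ 9. 21. 86. -1. 57.  3.]
 frame 1596 x [-0.0235  0.0701  0.1651] y [-0.0812  0.0679] z [-0.0103  0.0034]
 frame 109 x [-0.0239  0.0865  0.1627] y [-0.0768  0.0198] z [-0.006   0.0057]
t 6.03 p [615.  204.7 304.5] F [ 0.3 -0.4 -4.2] op 0.132 q [ 9. 21. 86. -1. 57.  3.]
(array([ -22.7,   -4.7, -123.5]), array([-0.002, -0.002, -0.   ])) (array([ -39.7,   -6.5, -135.4]), array([-0.002, -0.002, -0.   ]))
```

View pics/side4.png

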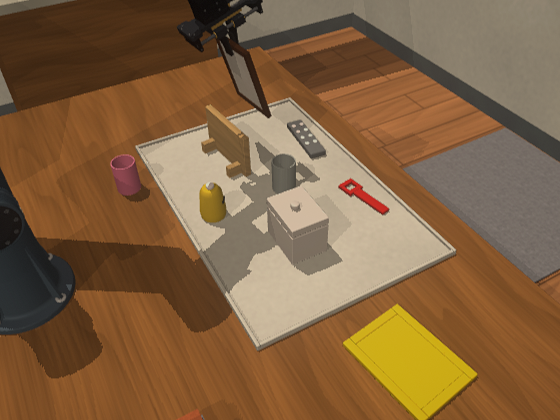

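Request:
send_rows(fingers=[0,0,0,0,0,0,0,0], dp=[[-3,-1,-15],[-6,-2,-40],[-10,-3,-65],[-14,-4,-85],[-18,-4,-103],[-22,-4,-118],[-22,-4,-123],[-22,-4,-123]], turn=[[0,0,0],[0,0,0],[0,0,0],[0,0,0],[0,0,0],[0,0,0],[0,0,0],[0,0,0]])

```text
time_s: 6.7
position: [0.5923, 0.1995, 0.18]
tcp_rot: [[0.269, -0.103, 0.958], [0.029, 0.995, 0.099], [-0.963, 0.002, 0.271]]
force: [-0.4, -0.0, -3.4]
opening: 0.136
```

Request:
send_rows(fingers=[0,0,0], dp=[[0,0,0],[0,0,0],[0,0,0]], turn=[[0,0,0],[0,0,0],[0,0,0]])

```text
time_s: 6.95
position: [0.5937, 0.1994, 0.1815]
tcp_rot: [[0.272, -0.103, 0.957], [0.03, 0.995, 0.098], [-0.962, 0.002, 0.274]]
force: [0.8, -0.8, -3.4]
opening: 0.131
```

```bash
python3 - <<'E'
from tgt import *
from rig import bot
s=bot.read_state();show(s);T=s["tcp_rot"];p=s["position"]
for n in("side",):
    c=bot.capture(n);np.savez(f"{n}5.npz",**c);cv2.imwrite(f"pics/{n}5.png",cv2.resize(c["img"][0:220,120:380],None,fx=2.7,fy=2.7,interpolation=cv2.INTER_CUBIC))
    P=cloud(c);q=(P-PC)@R.from_euler('z',YAW,degrees=True).as_matrix()
    # panel coords: frame side strip, panel top
    f=(q[...,0]>.012)&(q[...,0]<.12)&(abs(q[...,1])<.1)&(q[...,2]>.015)&(q[...,2]<.19)
    w=q[f]; print("y",np.percentile(w[:,1],[1,99]).round(4))
    for a in np.arange(.02,.19,.02):
        g=w[abs(w[:,2]-a)<.008];
        if len(g)>5: print("%.2f"%a,np.percentile(g[:,0],[2,50,98]).round(4),len(g))
    g=q[(abs(q[...,0])<.02)&(abs(q[...,1])<.1)&(abs(q[...,2]-.12)<.008)];print("panel u",np.percentile(g[:,0],[2,98]).round(4),"v",np.percentile(g[:,1],[1,99]).round(4),np.median(g[:,2]))
E
```

```text
t 6.95 p [593.7 199.4 181.5] F [ 0.8 -0.8 -3.4] op 0.131 q [ 9. 28. 97. -1. 39.  4.]
y [-0.08    0.0701]
0.02 [0.0544 0.0573 0.066 ] 50
0.04 [0.0498 0.0542 0.0627] 46
0.06 [0.0433 0.0472 0.0577] 57
0.08 [0.0384 0.0423 0.0504] 104
0.10 [0.0319 0.0363 0.0445] 103
0.12 [0.0261 0.0309 0.0403] 109
0.14 [0.0212 0.0249 0.0337] 118
0.16 [0.0153 0.0195 0.0287] 97
0.18 [0.0123 0.0148 0.0224] 59
panel u [-0.0115  0.0079] v [-0.098   0.0924] 0.1189394956725675
```

View pics/side5.png

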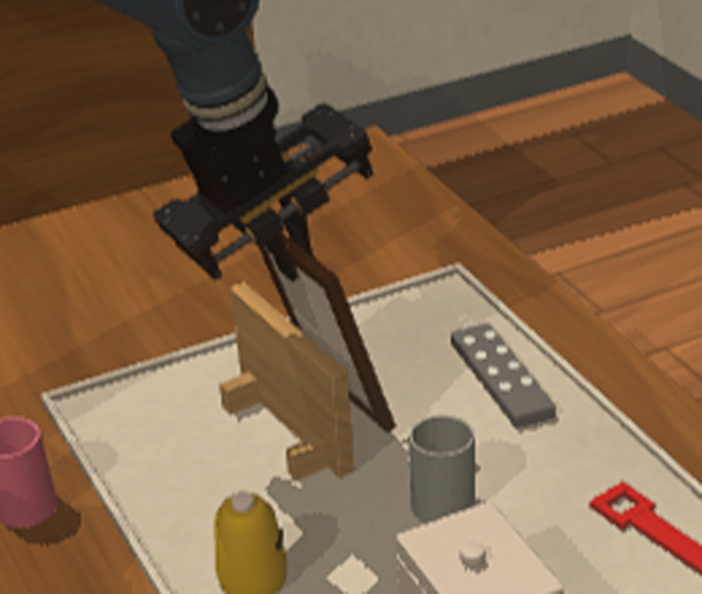

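Request:
send_rows(fingers=[0,0,0,0,0,0,0], dp=[[-4,0,-3],[-8,0.5,-6],[-12,0.5,-8],[-13,0.5,-10],[-13,0.5,-11],[-13,0.5,-12],[-13,0.5,-12]], turn=[[0,0,0],[0,0,0],[0,0,0],[0,0,0],[0,0,0],[0,0,0],[0,0,0]])

```text
time_s: 7.58
position: [0.5812, 0.1998, 0.1711]
tcp_rot: [[0.275, -0.103, 0.956], [0.03, 0.995, 0.099], [-0.961, 0.001, 0.276]]
force: [0.1, -1.5, 2.9]
opening: 0.137
```

```bash
cat > chk.py <<'E'
from tgt import *
def chk(c):
    P=cloud(c);q=(P-PC)@R.from_euler('z',YAW,degrees=True).as_matrix()
    f=(q[...,0]>.009)&(q[...,0]<.12)&(abs(q[...,1])<.1)&(q[...,2]>.015)&(q[...,2]<.19)
    w=q[f]; print("v",np.percentile(w[:,1],[1,99]).round(4))
    for a in np.arange(.02,.19,.02):
        g=w[abs(w[:,2]-a)<.008];
        if len(g)>5: print("%.2f"%a,np.percentile(g[:,0],[2,50,98]).round(4),len(g))
E
python3 - <<'E'
from chk import *
from rig import bot
s=bot.read_state();show(s);chk(bot.capture("side"));show(bot.read_state())
E
```

```text
t 7.58 p [581.2 199.8 171.1] F [ 0.1 -1.5  2.9] op 0.137 q [ 9. 28. 99. -1. 37.  4.]
v [-0.0791  0.0704]
0.02 [0.0413 0.0441 0.0546] 33
0.04 [0.0101 0.0399 0.0477] 32
0.06 [0.0288 0.0343 0.043 ] 34
0.08 [0.0238 0.0282 0.0374] 27
0.10 [0.0179 0.0211 0.0304] 56
0.12 [0.0124 0.0158 0.0238] 111
0.14 [0.0092 0.0112 0.0196] 64
0.16 [0.0101 0.0118 0.0149] 7
t 7.63 p [581.8 199.8 171.1] F [-1.3 -2.6  4.8] op 0.134 q [ 9. 28. 99. -1. 37.  4.]
```

Request:
send_rows(fingers=[0,0,0,0,0,0], dp=[[0,0,1.5],[-1.5,0.5,1.5],[-3,1,1.5],[-4,1,1.5],[-4.5,1,1],[-4.5,1,0.5]], turn=[[0,0,0],[0,0,0],[0,0,0],[0,0,0],[0,0,0],[0,0,0]])

```text
time_s: 8.13
position: [0.5768, 0.2008, 0.1713]
tcp_rot: [[0.275, -0.103, 0.956], [0.03, 0.995, 0.099], [-0.961, 0.001, 0.277]]
force: [-1.3, -1.6, -0.2]
opening: 0.132
```

```bash
python3 - <<'E'
from chk import *
from rig import bot
s=bot.read_state();show(s);c=bot.capture("side");chk(c);show(bot.read_state());s=bot.read_state();print(s["tcp_rot"].round(3),s["moment"])
cv2.imwrite("pics/side6.png",cv2.resize(c["img"][0:220,120:380],None,fx=2.7,fy=2.7,interpolation=cv2.INTER_CUBIC))
E
```

```text
t 8.13 p [576.8 200.8 171.3] F [-1.3 -1.6 -0.2] op 0.132 q [  9.  28. 100.  -1.  37.   4.]
v [-0.0771  0.0624]
0.02 [0.036  0.039  0.0494] 27
0.04 [0.0304 0.0359 0.0445] 30
0.06 [0.0233 0.0299 0.0396] 25
0.08 [0.0212 0.0246 0.0328] 18
0.10 [0.0166 0.0229 0.0264] 14
0.12 [0.0095 0.012  0.02  ] 92
0.14 [0.0095 0.011  0.0163] 15
t 8.18 p [576.9 200.8 171.4] F [-0.5 -0.3 -3.6] op 0.132 q [  9.  28. 100.  -1.  37.   4.]
[[ 0.275 -0.103  0.956]
 [ 0.03   0.995  0.099]
 [-0.961  0.001  0.276]] [-0.02884778  0.58241018  0.04730076]
```

View pics/side6.png

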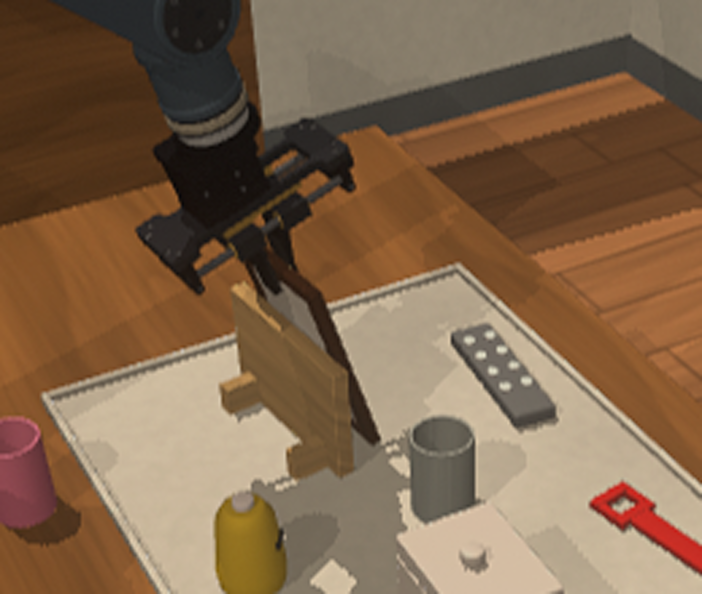

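Request:
send_rows(fingers=[0,0,0,0,0,0], dp=[[-0.5,0,0],[-1,0,0],[-1.5,0,-0.3],[-1.5,0,-0.6],[-1.5,0,-1],[-1.5,0,-1]], turn=[[0,0,0],[0,0,0],[0,0,0],[0,0,0],[0,0,0],[0,0,0]])

```text
time_s: 8.68
position: [0.576, 0.2007, 0.171]
tcp_rot: [[0.276, -0.103, 0.955], [0.03, 0.995, 0.099], [-0.961, 0.001, 0.278]]
force: [-0.4, -0.3, 1.4]
opening: 0.133
```

```bash
python3 - <<'E'
from chk import *
from rig import bot
s=bot.read_state();show(s);c=bot.capture("side");chk(c);s=bot.read_state();show(s);print(s["moment"])
E
```

```text
t 8.68 p [576.  200.7 171. ] F [-0.4 -0.3  1.4] op 0.133 q [  9.  28. 100.  -1.  36.   4.]
v [-0.0783  0.0607]
0.02 [0.0271 0.0391 0.0486] 34
0.04 [0.0302 0.0352 0.0439] 32
0.06 [0.0243 0.0309 0.0374] 24
0.08 [0.0213 0.0266 0.0312] 19
0.10 [0.0183 0.0223 0.0245] 10
0.12 [0.0091 0.0114 0.019 ] 81
0.14 [0.0096 0.0125 0.0151] 10
t 8.73 p [575.9 200.8 171. ] F [-0.3 -2.   1.2] op 0.135 q [  9.  28. 100.  -1.  36.   4.]
[-0.21193178  0.28794886 -0.05053135]
```

Request:
send_rows(fingers=[0.17,0.22,0.28,0.35,0.4,0.4,0.4], dp=[[0,0,0],[0,0,0],[0,0,0],[0,0,0],[0,0,0],[0,0,0],[0,0,0]], turn=[[0,0,0],[0,0,0],[0,0,0],[0,0,0],[0,0,0],[0,0,0],[0,0,0]])

```text
time_s: 9.32
position: [0.5759, 0.2008, 0.171]
tcp_rot: [[0.276, -0.103, 0.956], [0.03, 0.995, 0.099], [-0.961, 0.001, 0.278]]
force: [-1.4, -0.2, 0.5]
opening: 0.389
```

```bash
python3 - <<'E'
from chk import *
from rig import bot
s=bot.read_state();show(s);c=bot.capture("side");chk(c);s=bot.read_state();show(s)
print(-s["tcp_rot"][:,0]*80)
cv2.imwrite("pics/side7.png",cv2.resize(c["img"][0:220,120:380],None,fx=2.7,fy=2.7,interpolation=cv2.INTER_CUBIC))
E
```

```text
t 9.32 p [575.9 200.8 171. ] F [-1.4 -0.2  0.5] op 0.389 q [  9.  28. 100.  -1.  36.   4.]
v [-0.078   0.0431]
0.02 [0.0348 0.0389 0.0489] 28
0.04 [0.0201 0.0354 0.0432] 27
0.06 [0.0248 0.0301 0.0376] 23
0.08 [0.0198 0.0258 0.0319] 20
0.10 [0.0173 0.0221 0.0246] 12
0.12 [0.0093 0.0115 0.0194] 64
0.14 [0.0104 0.0129 0.0165] 11
0.18 [0.0123 0.017  0.0242] 33
t 9.37 p [575.9 200.8 171. ] F [0.1 0.1 0.1] op 0.396 q [  9.  28. 100.  -1.  36.   4.]
[-22.11050095  -2.370555    76.84729154]
```

View pics/side7.png

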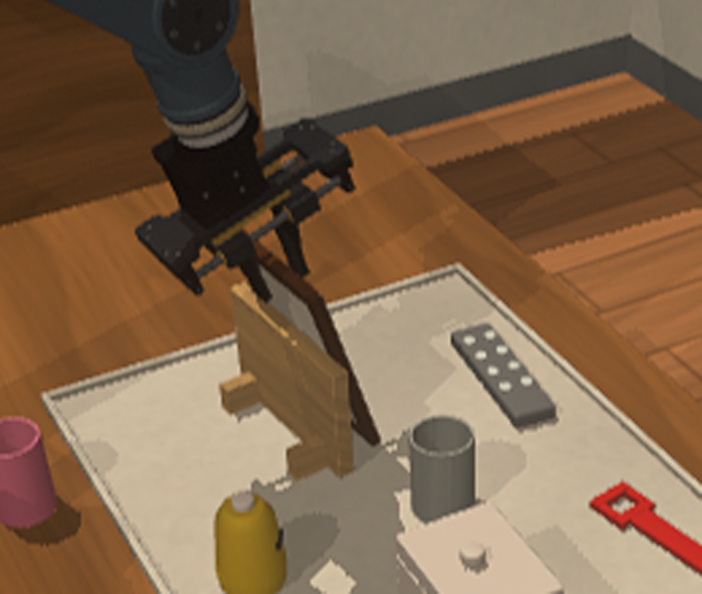

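The frame stands on its own on the panel. I'll retract along the frame's plane.

Request:
send_rows(fingers=[0.4,0.4,0.4,0.4,0.4,0.6,0.8,1,1], dp=[[-3,0,10],[-8,-1,28],[-15,-2,55],[-22,-3,80],[-25,-3,105],[-15,-15,125],[0,-35,140],[15,-70,150],[25,-100,150]], turn=[[0,0,0],[0,0,0],[0,0,0],[0,0,0],[0,0,0],[0,0.07,0],[0,0.14,0],[0,0.21,0],[0,0.28,0]])

```text
time_s: 10.12
position: [0.6033, 0.0999, 0.326]
tcp_rot: [[0.006, -0.101, 0.995], [0.03, 0.995, 0.1], [-1.0, 0.029, 0.009]]
force: [1.8, -0.5, -0.2]
opening: 0.622
```

```bash
python3 - <<'E'
from chk import *
from rig import bot
s=bot.read_state();show(s)
for n in("side","top"):
    c=bot.capture(n);np.savez(n+"8.npz",**c);cv2.imwrite(f"pics/{n}8.png",c["img"])
    P=cloud(c);X,Y,Z=[P[...,i] for i in range(3)]
    m=(Z>.075)&(Z<.1)&(abs(X-.645)<.06)&(abs(Y-.02)<.05);w=P[m];top=w[w[:,2]>np.percentile(w[:,2],95)-.006]
    print(n,"cup all",cv2.minEnclosingCircle((w[:,:2]*1000).astype(np.float32)),"rim",cv2.minEnclosingCircle((top[:,:2]*1000).astype(np.float32)),cv2.fitEllipse((top[:,:2]*1000).astype(np.float32)),len(top))
    chk(c)
s=bot.read_state();show(s)
for a in(84,96,-84,-96):print(a,delta(s,[.642,.0175,.2],toolDown(a)))
E
```

```text
t 10.12 p [603.3  99.9 326. ] F [ 1.8 -0.5 -0.2] op 0.622 q [-2. 23. 77.  2. 79. -8.]
side cup all ((642.2015380859375, 12.627852439880371), 33.975730895996094) rim ((640.7711181640625, 16.290193557739258), 32.866947174072266) ((640.0175170898438, 14.084993362426758), (55.8856201171875, 57.2523307800293), 120.19552612304688) 129
v [-0.0783  0.0606]
0.02 [0.0349 0.039  0.0471] 31
0.04 [0.0294 0.0344 0.0437] 28
0.06 [0.0253 0.0312 0.0376] 26
0.08 [0.0203 0.0261 0.0334] 22
0.10 [0.017  0.0226 0.0258] 11
0.12 [0.0091 0.0114 0.0204] 77
0.14 [0.01   0.011  0.0166] 9
top cup all ((640.9091796875, 18.769760131835938), 30.503902435302734) rim ((641.0020751953125, 19.046602249145508), 30.482641220092773) ((641.08056640625, 18.713651657104492), (56.319026947021484, 57.46323013305664), 156.9897918701172) 72Traceback (most recent call last):
  File "<stdin>", line 9, in <module>
  File "chk.py", line 5, in chk
    w=q[f]; print("v",np.percentile(w[:,1],[1,99]).round(4))
                      ~~~~~~~~~~~~~^^^^^^^^^^^^^^^
    return _quantile_unchecked(
        a, q, axis, out, overwrite_input, method, keepdims, weights)
    return _ureduce(a,
                    func=_quantile_ureduce_func,
    ...<5 lines>...
                    overwrite_input=overwrite_input,
                    method=method)
    r = func(a, **kwargs)
    result = _quantile(arr,
                       quantiles=q,
    ...<2 lines>...
                       out=out,
                       weights=wgt)
    slices_having_nans = np.isnan(arr[-1, ...])
                                  ~~~^^^^^^^^^
IndexError: index -1 is out of bounds for axis 0 with size 0
```

View pics/top8.png

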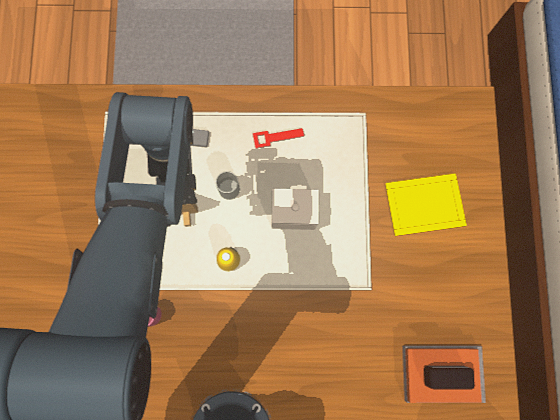

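View pics/side8.png

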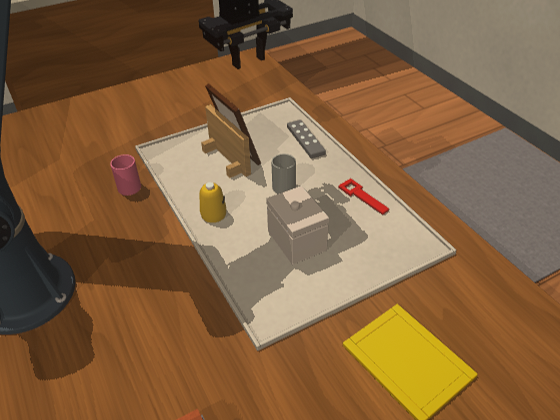

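The side view shows the frame (230,120) standing on the panel, with the cup upright at (283,172) and everything else in place. In the top view the arm hides the frame. Now I'll go to the cup.

```bash
python3 - <<'E'
from chk import *
from rig import bot
s=bot.read_state();show(s)
print(delta(s,[.641,.0165,.2],toolDown(96)))
E
```

```text
t 10.22 p [605.2  95.9 322.2] F [ 0.3  0.4 -0.5] op 0.709 q [-2. 24. 77.  2. 79. -8.]
(array([  35.8,  -79.4, -122.2]), array([-0.025, -0.018,  1.582]))
```

Request:
send_rows(fingers=[1,1,1,1,1,1,1,1,1,1], dp=[[5,-15,-5],[10,-30,-10],[15,-45,-20],[20,-60,-30],[25,-70,-40],[30,-79,-60],[36,-79,-80],[36,-79,-95],[36,-79,-110],[36,-79,-122]], turn=[[0,0,0.12],[0,0,0.24],[0,0,0.36],[0,0,0.48],[0,0,0.6],[0,0,0.72],[0,0,0.84],[0,0,0.96],[0,0,1.08],[0,0,1.2]])

```text
time_s: 11.05
position: [0.6399, 0.0178, 0.1991]
tcp_rot: [[-0.026, -0.963, 0.268], [0.015, 0.268, 0.963], [-1.0, 0.029, 0.007]]
force: [-0.4, 0.4, -0.6]
opening: 0.999
```

```bash
python3 - <<'E'
from chk import *
from rig import bot
s=bot.read_state();show(s)
print(delta(s,[.641,.0165,.12],toolDown(96)))
E
```

```text
t 11.05 p [639.9  17.8 199.1] F [-0.4  0.4 -0.6] op 0.999 q [ -9.  33.  80.   1.  68. -83.]
(array([  1.1,  -1.3, -79.1]), array([-0.01 , -0.028,  0.376]))
```

Request:
send_rows(fingers=[1,1,1,1,1,1], dp=[[1,-1,-20],[1,-1,-40],[1,-1,-60],[1,-1,-79],[1,-1,-79],[1,-1,-79]], turn=[[0,0,0.12],[0,-0.01,0.24],[-0.01,-0.028,0.35],[-0.01,-0.028,0.376],[-0.01,-0.028,0.376],[-0.01,-0.028,0.376]])

```text
time_s: 11.55
position: [0.6397, 0.0175, 0.1196]
tcp_rot: [[-0.002, -0.995, -0.104], [0.0, -0.104, 0.995], [-1.0, 0.002, 0.0]]
force: [1.0, -0.1, 0.8]
opening: 1.0
```

```bash
python3 - <<'E'
from chk import *
from rig import bot
s=bot.read_state();show(s)
c=bot.capture("side");cv2.imwrite("pics/side9.png",cv2.resize(c["img"][60:280,160:420],None,fx=2.7,fy=2.7,interpolation=cv2.INTER_CUBIC))
s=bot.read_state();show(s)
P=cloud(c);q=(P-s["position"])@s["tcp_rot"]
m=(q[...,0]>-.045)&(q[...,0]<.0)&(abs(q[...,1])<.03)&(abs(q[...,2])<.065)
w=q[m]
for g in(w[w[:,2]<0],w[w[:,2]>0]):print(len(g),np.percentile(g,[2,98],axis=0).round(4).tolist())
print(delta(s,[.641,.0165,.055],toolDown(96)))
E
```

```text
t 11.55 p [639.7  17.5 119.6] F [ 1.  -0.1  0.8] op 1.000 q [  -8.   38.   85.   -0.   57. -104.]
t 11.60 p [641.   17.2 120.9] F [0.8 0.3 0.6] op 1.001 q [  -8.   38.   85.   -0.   57. -104.]
116 [[-0.0401, -0.008, -0.0567], [-0.0019, 0.0148, -0.0466]]
131 [[-0.0437, -0.0063, 0.0412], [-0.0018, 0.0152, 0.0542]]
(array([ -0. ,  -0.7, -65.9]), array([0.   , 0.001, 0.   ]))
```

View pics/side9.png

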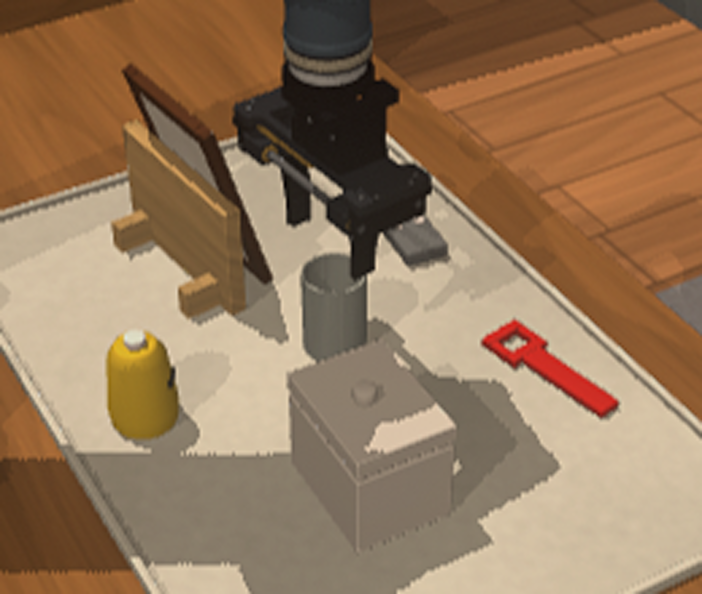

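Open fingers above the cup straddle it, with the cup at (335,305) and the tips at (297,215) and (362,270) in the crop. Descend and grip.

Request:
send_rows(fingers=[1,1,1,1,1,1], dp=[[1,-0.5,-15],[1,-0.5,-32],[1,-0.5,-48],[1,-0.5,-60],[1,-0.5,-66],[1,-0.5,-66]], turn=[[0,0,0],[0,0,0],[0,0,0],[0,0,0],[0,0,0],[0,0,0]])

```text
time_s: 12.1
position: [0.6417, 0.0168, 0.0544]
tcp_rot: [[-0.0, -0.995, -0.104], [-0.0, -0.104, 0.995], [-1.0, 0.0, -0.0]]
force: [-0.6, 0.1, -0.6]
opening: 0.998
```

Request:
send_rows(fingers=[0.8,0.7,0.6,0.5,0.5,0.5,0.5,0.5], dp=[[0,0,0],[0,0,0],[0,0,0],[0,0,0],[0,0,0],[0,0,0],[0,0,0],[0,0,0]], turn=[[0,0,0],[0,0,0],[0,0,0],[0,0,0],[0,0,0],[0,0,0],[0,0,0],[0,0,0]])

```text
time_s: 12.77
position: [0.6423, 0.0165, 0.0551]
tcp_rot: [[0.001, -0.995, -0.104], [-0.001, -0.104, 0.995], [-1.0, -0.001, -0.001]]
force: [-0.5, -0.9, 4.8]
opening: 0.689
```

```bash
python3 - <<'E'
from chk import *
from rig import bot
s=bot.read_state();show(s)
E
```

```text
t 12.77 p [642.3  16.5  55.1] F [-0.5 -0.9  4.8] op 0.689 q [  -8.   44.   86.   -0.   50. -104.]
```

```bash
python3 - <<'E'
from chk import *
from rig import bot
s=bot.read_state()
for u,w in((125,80),(105,49.6),(85,49.1)):print(u,delta(s,world(u,-1,w),toolDown(96)))
E
```

```text
125 (array([ 54.9, 191. ,  30.9]), array([0.001, 0.001, 0.001]))
105 (array([ 35. , 188.9,   0.5]), array([0.001, 0.001, 0.001]))
85 (array([ 15.1, 186.8,   0. ]), array([0.001, 0.001, 0.001]))
```

Request:
send_rows(fingers=[0.5,0.5,0.5,0.5,0.5,0.5,0.5,0.5,0.5,0.5], dp=[[0,0,12],[15,10,28],[35,30,31],[50,60,31],[55,90,31],[55,120,31],[55,150,31],[55,175,31],[55,191,31],[55,191,31]], turn=[[0,0,0],[0,0,0],[0,0,0],[0,0,0],[0,0,0],[0,0,0],[0,0,0],[0,0,0],[0,0,0],[0,0,0]])

```text
time_s: 13.6
position: [0.6962, 0.2117, 0.0859]
tcp_rot: [[0.0, -0.994, -0.108], [0.001, -0.108, 0.994], [-1.0, -0.0, 0.001]]
force: [0.5, 0.7, -2.2]
opening: 0.692
```

Request:
send_rows(fingers=[0.5,0.5], dp=[[0,0,0],[0,0,0]], turn=[[0,0,0],[0,0,0]])

```text
time_s: 13.77
position: [0.6958, 0.2112, 0.0858]
tcp_rot: [[-0.001, -0.994, -0.108], [0.001, -0.108, 0.994], [-1.0, 0.001, 0.001]]
force: [-0.2, 0.2, -0.8]
opening: 0.694
```

```bash
python3 - <<'E'
from chk import *
from rig import bot
s=bot.read_state();show(s)
for n in("side","top"):
    c=bot.capture(n);np.savez(n+"10.npz",**c);im=c["img"][20:240,120:380] if n=="side" else c["img"][100:300,60:300]
    cv2.imwrite(f"pics/{n}10.png",cv2.resize(im,None,fx=2.7,fy=2.7,interpolation=cv2.INTER_CUBIC))
s=bot.read_state();show(s)
for u,w in((105,50),(95,49.6),(85,49.1)):print(u,delta(s,world(u,-1,w),toolDown(96)))
E
```

```text
t 13.77 p [695.8 211.2  85.8] F [-0.2  0.2 -0.8] op 0.694 q [  8.  47.  72.   0.  62. -88.]
t 13.87 p [696.2 210.2  85.9] F [ 0.7  0.6 -2. ] op 0.690 q [  8.  47.  72.   0.  62. -88.]
105 (array([-19. ,  -4.8, -29.9]), array([-0.   , -0.   , -0.002]))
95 (array([-28.9,  -5.8, -30.3]), array([-0.   , -0.   , -0.002]))
85 (array([-38.9,  -6.9, -30.8]), array([-0.   , -0.   , -0.002]))
```

View pics/side10.png

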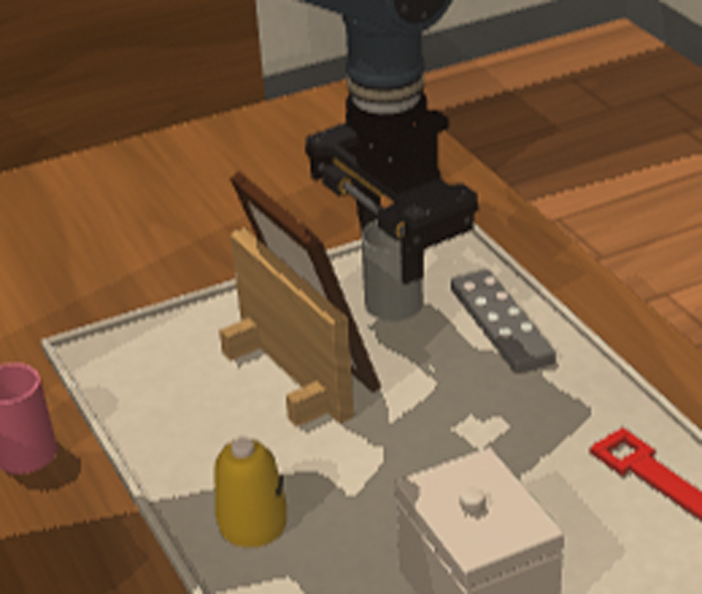

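View pics/top10.png

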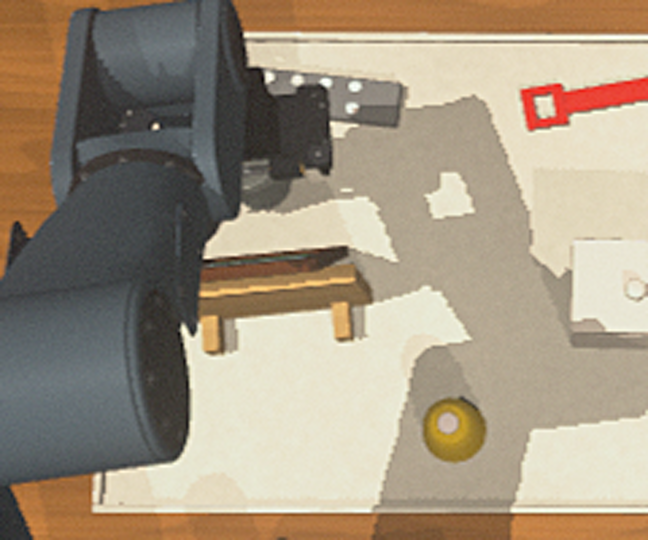

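Request:
send_rows(fingers=[0.5,0.5,0.5,0.5,0.5,0.5,0.5], dp=[[-5,-1,-8],[-12,-3,-18],[-19,-5,-25],[-21,-5,-28],[-24,-5.5,-29.5],[-27,-5.5,-29.5],[-28,-5.5,-29.5]], turn=[[0,0,0],[0,0,0],[0,0,0],[0,0,0],[0,0,0],[0,0,0],[0,0,0]])

```text
time_s: 14.45
position: [0.6681, 0.2046, 0.0566]
tcp_rot: [[-0.0, -0.994, -0.106], [0.0, -0.106, 0.994], [-1.0, 0.0, 0.0]]
force: [0.7, -0.4, -1.8]
opening: 0.691
```

```bash
cat > chk2.py <<'E'
from chk import *
def cupchk(c):
    P=cloud(c);q=(P-PC)@R.from_euler('z',YAW,degrees=True).as_matrix()
    # foot: frame side/front near floor ; cup: steel points
    m=(q[...,0]>.025)&(q[...,0]<.075)&(q[...,1]<-.055)&(q[...,1]>-.1)&(q[...,2]<.03)&(q[...,2]>.004)
    w=q[m];print("foot corner u max",np.percentile(w[:,0],[50,90,98]).round(4),"v",np.percentile(w[:,1],[2,50]).round(4),len(w))
    m=(q[...,0]>.057)&(q[...,0]<.15)&(abs(q[...,1])<.04)&(q[...,2]<.045)&(q[...,2]>.008)
    w=q[m];print("cup u",np.percentile(w[:,0],[1,99]).round(4),"v",np.percentile(w[:,1],[1,99]).round(4),len(w))
    A=np.c_[2*w[:,:2],np.ones(len(w))];x=np.linalg.lstsq(A,(w[:,:2]**2).sum(1),rcond=None)[0];print(" fit centre",x[:2].round(4),"r",np.sqrt(x[2]+x[0]**2+x[1]**2).round(4),"zmin",np.percentile(w[:,2],1))
E
python3 - <<'E'
from chk2 import *
from rig import bot
s=bot.read_state();show(s);print("uv tcp",((s["position"]-PC)@R.from_euler('z',YAW,degrees=True).as_matrix()*1000).round(1))
c=bot.capture("side");cupchk(c);chk(c)
cv2.imwrite("pics/side11.png",cv2.resize(c["img"][60:180,190:340],None,fx=4.5,fy=4.5,interpolation=cv2.INTER_CUBIC))
show(bot.read_state())
E
```

```text
t 14.45 p [668.1 204.6  56.6] F [ 0.7 -0.4 -1.8] op 0.691 q [  8.  47.  77.   0.  56. -88.]
uv tcp [95.8 -0.8 50.6]
foot corner u max [0.0416 0.0479 0.0504] v [-0.0786 -0.074 ] 44
cup u [0.0666 0.1133] v [-0.0341 -0.0132] 166
 fit centre [ 0.0912 -0.0101] r 0.0213 zmin 0.008719888951728476
v [-0.0962  0.0878]
0.02 [0.0352 0.0767 0.112 ] 87
0.04 [0.0297 0.0733 0.1069] 109
0.06 [0.0261 0.0823 0.1121] 160
0.08 [0.0218 0.0769 0.0994] 160
0.10 [0.0187 0.0838 0.1042] 45
0.12 [0.0093 0.0576 0.1154] 173
0.14 [0.0145 0.0635 0.1141] 355
0.16 [0.0568 0.0773 0.1168] 609
0.18 [0.0664 0.0734 0.1138] 173
t 14.50 p [668.2 204.7  56.8] F [ 0.1 -0.8 -2.1] op 0.691 q [  8.  47.  77.   0.  56. -88.]
```

View pics/side11.png

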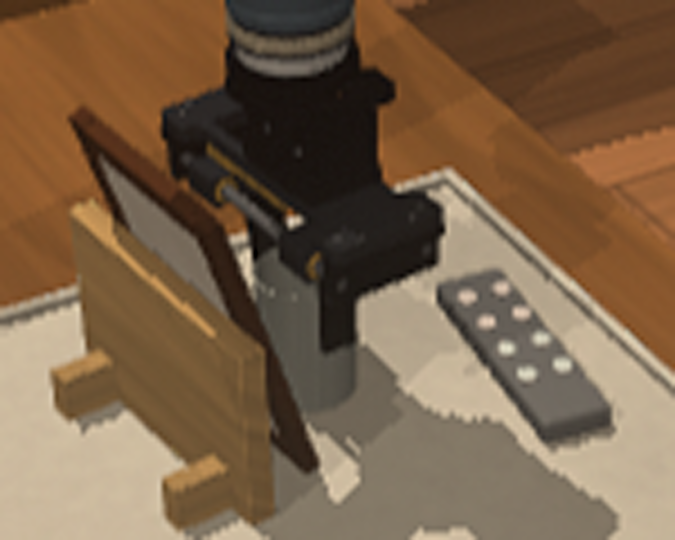

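Request:
send_rows(fingers=[0.5,0.5,0.5,0.5,0.5,0.5], dp=[[-2,0,-0.5],[-4,-0.5,-1],[-6,-0.5,-1],[-7,-1,-1],[-8,-1,-1],[-8,-1,-1]], turn=[[0,0,0],[0,0,0],[0,0,0],[0,0,0],[0,0,0],[0,0,0]])

```text
time_s: 15.0
position: [0.66, 0.2038, 0.0559]
tcp_rot: [[0.0, -0.994, -0.107], [0.0, -0.107, 0.994], [-1.0, -0.0, 0.0]]
force: [-0.0, -0.6, -2.2]
opening: 0.689
```

```bash
cat >> chk2.py <<'E'
from scipy.optimize import least_squares
def fit30(c,hi=.045,umin=.057):
    P=cloud(c);q=(P-PC)@R.from_euler('z',YAW,degrees=True).as_matrix()
    m=(q[...,0]>umin)&(q[...,0]<.15)&(abs(q[...,1])<.04)&(q[...,2]<hi)&(q[...,2]>.012)
    w=q[m]*1000
    r=least_squares(lambda x:np.hypot(w[:,0]-x[0],w[:,1]-x[1])-30,[90,0],loss='soft_l1')
    print("cup centre r=30:",r.x.round(1),"rms",np.sqrt((r.fun**2).mean()).round(2),len(w))
E
python3 - <<'E'
from chk2 import *
from rig import bot
s=bot.read_state();show(s);print("uv tcp",((s["position"]-PC)@R.from_euler('z',YAW,degrees=True).as_matrix()*1000).round(1))
c=bot.capture("side");cupchk(c);fit30(c)
for i in range(2):show(bot.read_state())
E
```

```text
t 15.00 p [660.  203.8  55.9] F [-0.  -0.6 -2.2] op 0.689 q [  8.  46.  79.   0.  55. -88.]
uv tcp [87.7 -0.8 49.9]
foot corner u max [0.0413 0.0475 0.0489] v [-0.0787 -0.073 ] 45
cup u [0.0641 0.1084] v [-0.0348 -0.0161] 138
 fit centre [ 0.0849 -0.0127] r 0.0196 zmin 0.00849977595352068
cup centre r=30: [85.4 -0.3] rms 2.35 125
t 15.05 p [660.2 203.8  55.9] F [ 0.5  0.3 -1.6] op 0.691 q [  8.  46.  79.   0.  55. -88.]
t 15.05 p [660.2 203.8  55.9] F [ 0.5  0.3 -1.6] op 0.691 q [  8.  46.  79.   0.  55. -88.]
```

Request:
send_rows(fingers=[0.5,0.5,0.5,0.5], dp=[[-1,0,0],[-2,0,0],[-2,0,0],[-2,0,0]], turn=[[0,0,0],[0,0,0],[0,0,0],[0,0,0]])

```text
time_s: 15.38
position: [0.6586, 0.2037, 0.0561]
tcp_rot: [[0.001, -0.994, -0.106], [0.0, -0.106, 0.994], [-1.0, -0.001, 0.0]]
force: [0.3, -0.2, -1.8]
opening: 0.691
```

Request:
send_rows(fingers=[0.5,0.5,0.5], dp=[[-1,0,0],[-1,0,0],[-1,0,0]], turn=[[0,0,0],[0,0,0],[0,0,0]])

```text
time_s: 15.63
position: [0.6581, 0.2037, 0.0562]
tcp_rot: [[0.003, -0.994, -0.107], [0.0, -0.107, 0.994], [-1.0, -0.003, 0.0]]
force: [2.2, -0.6, -1.4]
opening: 0.692
```

```bash
python3 - <<'E'
from chk2 import *
from rig import bot
s=bot.read_state();show(s);print("uv tcp",((s["position"]-PC)@R.from_euler('z',YAW,degrees=True).as_matrix()*1000).round(1))
c=bot.capture("side");cupchk(c);fit30(c)
show(bot.read_state())
E
```

```text
t 15.63 p [658.1 203.7  56.2] F [ 2.2 -0.6 -1.4] op 0.692 q [  8.  46.  79.   0.  55. -88.]
uv tcp [85.9 -0.7 50.2]
foot corner u max [0.0412 0.048  0.0497] v [-0.0777 -0.0726] 45
cup u [0.0641 0.1022] v [-0.0339 -0.017 ] 123
 fit centre [ 0.084  -0.0033] r 0.0273 zmin 0.009247777157006145
cup centre r=30: [84.3 -0.1] rms 2.35 111
t 15.68 p [658.2 203.7  56.3] F [ 1.8 -0.8 -1.1] op 0.692 q [  8.  46.  79.   0.  55. -88.]
```

The cup has met the foot: about +2 N in x, at u ≈ 86 mm against the 85 mm calculated. Lower the last millimetre, then open gently.

Request:
send_rows(fingers=[0.5,0.5,0.5,0.5], dp=[[0,0,-0.7],[0,0,-1.3],[0,0,-1.5],[0,0,-1.5]], turn=[[0,0,0],[0,0,0],[0,0,0],[0,0,0]])

```text
time_s: 16.02
position: [0.6586, 0.2038, 0.0552]
tcp_rot: [[0.003, -0.994, -0.107], [0.001, -0.107, 0.994], [-1.0, -0.003, 0.0]]
force: [1.0, 0.6, 0.9]
opening: 0.691
```

Request:
send_rows(fingers=[0.71,0.74,0.8,0.88,0.95,1,1], dp=[[0,0,0],[0,0,0],[0,0,0],[0,0,0],[0,0,0],[0,0,0],[0,0,0]], turn=[[0,0,0],[0,0,0],[0,0,0],[0,0,0],[0,0,0],[0,0,0],[0,0,0]])

```text
time_s: 16.6
position: [0.6584, 0.2038, 0.0551]
tcp_rot: [[0.003, -0.994, -0.107], [0.001, -0.107, 0.994], [-1.0, -0.003, 0.0]]
force: [0.3, -0.4, 0.1]
opening: 0.972
```

```bash
python3 - <<'E'
from chk2 import *
from rig import bot
s=bot.read_state();show(s)
c=bot.capture("side");cupchk(c);fit30(c)
cv2.imwrite("pics/side12.png",cv2.resize(c["img"][60:180,190:340],None,fx=4.5,fy=4.5,interpolation=cv2.INTER_CUBIC))
show(bot.read_state())
E
```

```text
t 16.60 p [658.4 203.8  55.1] F [ 0.3 -0.4  0.1] op 0.972 q [  8.  46.  79.   0.  55. -88.]
foot corner u max [0.0417 0.0483 0.0558] v [-0.0796 -0.0729] 45
cup u [0.0632 0.1027] v [-0.0349 -0.0197] 112
 fit centre [ 0.0827 -0.0151] r 0.0171 zmin 0.008344651186693587
cup centre r=30: [84.6  0. ] rms 2.26 96
t 16.65 p [658.4 203.8  55.1] F [ 0.1 -0.1  0.5] op 0.983 q [  8.  46.  79.   0.  55. -88.]
```

View pics/side12.png

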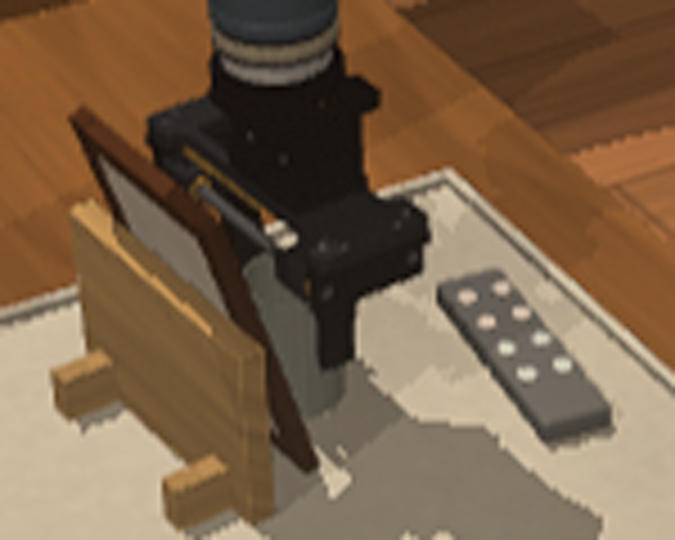

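Request:
send_rows(fingers=[1,1,1,1,1,1,1,1,1,1], dp=[[0,0,10],[0,0,30],[1,0,60],[2,0,95],[4,0,130],[5,0,170],[0,0,205],[-10,-30,240],[-30,-65,250],[-50,-100,250]], turn=[[0,0,0],[0,0,0],[0,0,0],[0,0,0],[0,0,0],[0,0,0],[0,0,0],[0,0,0],[0,0,0],[0,0,0]])

```text
time_s: 17.48
position: [0.612, 0.1063, 0.3106]
tcp_rot: [[0.014, -0.994, -0.109], [0.0, -0.109, 0.994], [-1.0, -0.014, -0.001]]
force: [0.0, -0.6, 0.0]
opening: 1.001
```

Request:
send_rows(fingers=[1,1,1,1,1,1,1,1,1,1], dp=[[-20,-35,0],[-40,-70,0],[-60,-105,0],[-80,-140,0],[-95,-175,0],[-105,-210,0],[-110,-245,0],[-115,-270,0],[-115,-285,0],[-115,-285,0]], turn=[[0,0,0],[0,0,0],[0,0,0],[0,0,0],[0,0,0],[0,0,0],[0,0,0],[0,0,0],[0,0,0],[0,0,0]])

```text
time_s: 18.32
position: [0.4968, -0.1821, 0.3115]
tcp_rot: [[0.016, -0.994, -0.105], [-0.002, -0.105, 0.994], [-1.0, -0.015, -0.004]]
force: [-0.2, -0.9, 0.4]
opening: 1.001
```

```bash
python3 - <<'E'
from chk2 import *
from rig import bot
s=bot.read_state();show(s)
for n in("side","top"):
    c=bot.capture(n);np.savez(n+"13.npz",**c);im=c["img"]
    cv2.imwrite(f"pics/{n}13.png",im)
    z=im[60:180,190:340] if n=="side" else im[150:250,90:250]
    cv2.imwrite(f"pics/{n}13z.png",cv2.resize(z,None,fx=4.5,fy=4.5,interpolation=cv2.INTER_CUBIC))
    print(n);cupchk(c);fit30(c)
    P=cloud(c);q=(P-PC)@R.from_euler('z',YAW,degrees=True).as_matrix()*1000
    m=(q[...,2]>178)&(q[...,2]<215)&(abs(q[...,1])<110)&(abs(q[...,0])<60);r=cv2.minAreaRect(q[m][:,:2].astype(np.float32));print("frame top in panel axes",r,np.percentile(q[m][:,2],95))
    m=(abs(q[...,2]-86)<6)&(abs(q[...,1])<45)&(q[...,0]>50)&(q[...,0]<130);w=q[m];print("cup rim",cv2.minEnclosingCircle(w[:,:2].astype(np.float32)),len(w))
    m=(abs(q[...,2]-120)<6)&(abs(q[...,1])<110)&(abs(q[...,0])<10.5);print("panel",cv2.minAreaRect(q[m][:,:2].astype(np.float32)))
    # static things vs start
    c0=dict(np.load(n+"0.npz"));P0=cloud(c0)
    for nm,(x,y,dx,dy,zl,zh) in dict(diff=(.444,.014,.05,.05,.06,.12),remote=(.789,.158,.045,.095,.018,.04),opener=(.791,-.119,.045,.085,.011,.03),lid=(.566,-.158,.07,.09,.105,.13)).items():
        o=[]
        for A in(P0,P):
            m=(abs(A[...,0]-x)<dx)&(abs(A[...,1]-y)<dy)&(A[...,2]>zl)&(A[...,2]<zh);r=cv2.minAreaRect((A[m][:,:2]*1000).astype(np.float32));o.append([np.round(r[0],1).tolist(),np.round(r[1],1).tolist(),round(r[2],1)])
        print(nm,o)
E
```

```text
t 18.32 p [ 496.8 -182.1  311.5] F [-0.2 -0.9  0.4] op 1.001 q [ -32.   17.   90.    0.   73. -129.]
side
foot corner u max [0.0413 0.0487 0.0595] v [-0.0801 -0.0721] 48
cup u [0.064 0.104] v [-0.0336 -0.0188] 133
 fit centre [ 0.0839 -0.0139] r 0.0179 zmin 0.009086708729374324
cup centre r=30: [84.5  0.3] rms 2.23 120
frame top in panel axes ((-7.561044692993164, -1.1200332641601562), (15.695316314697266, 151.68260192871094), 2.024564504623413) 195.7514963542578
cup rim ((95.50562286376953, -7.9984540939331055), 31.370803833007812) 29
panel ((-0.057671546936035156, -0.8567581176757812), (20.928110122680664, 194.28025817871094), 0.06291323155164719)
diff [[[441.2, 4.5], [44.0, 52.8], 69.4], [[441.6, 5.8], [51.4, 46.6], 9.6]]
remote [[[789.8, 156.3], [168.8, 48.6], 83.6], [[786.0, 119.7], [96.7, 48.1], 83.3]]
opener [[[790.6, -121.8], [46.6, 143.0], 9.0], [[780.5, -119.9], [71.9, 176.1], 11.0]]
lid [[[575.4, -160.9], [101.5, 151.6], 2.2], [[573.2, -163.8], [124.3, 91.7], 88.6]]
top
foot corner u max [0.0497 0.0691 0.0742] v [-0.0995 -0.0802] 43
cup u [0.0572 0.1133] v [-0.0269  0.0309] 188
 fit centre [0.0843 0.002 ] r 0.0276 zmin 0.008212098304645142
cup centre r=30: [83.8  2.8] rms 1.96 149
frame top in panel axes ((-2.362420082092285, 3.1556320190429688), (149.8009490966797, 16.978548049926758), 89.62016296386719) 198.95780031377967
cup rim ((85.4525375366211, 2.9428296089172363), 30.36089515686035) 106
panel ((0.5026664733886719, 2.0147018432617188), (188.94488525390625, 19.21845817565918), 89.80555725097656)
diff [[[442.2, 15.6], [52.6, 53.6], 0.2], [[442.8, 17.3], [50.4, 51.0], 2.1]]
remote [[[797.2, 161.9], [167.1, 64.1], 85.0], [[790.6, 161.6], [166.0, 48.6], 84.4]]
opener [[[791.5, -119.5], [88.7, 166.1], 0.3], [[791.0, -118.3], [88.5, 168.5], 0.2]]
lid [[[580.3, -153.3], [145.6, 105.0], 89.2], [[573.4, -132.9], [111.8, 29.5], 30.9]]
```

View pics/side13z.png

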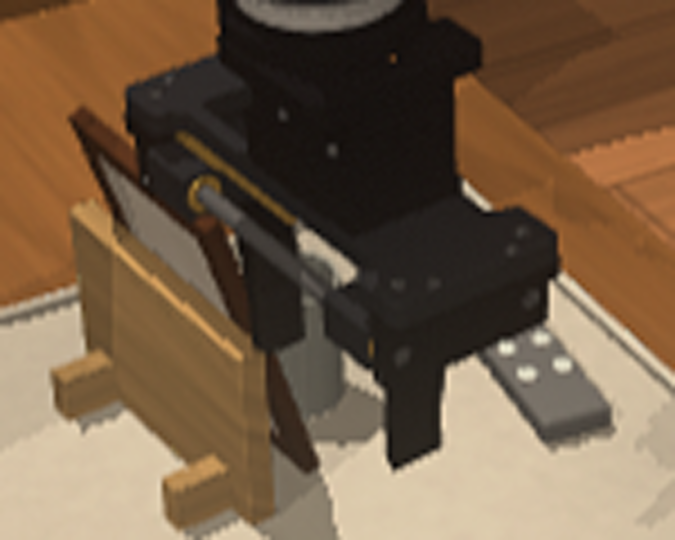

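View pics/top13z.png

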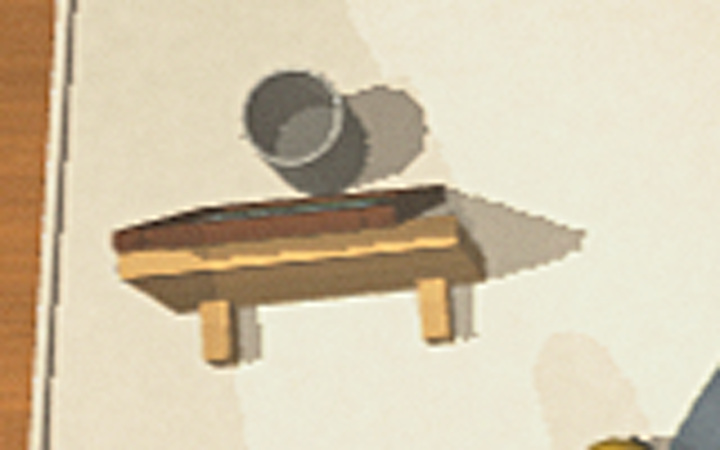

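View pics/side13.png

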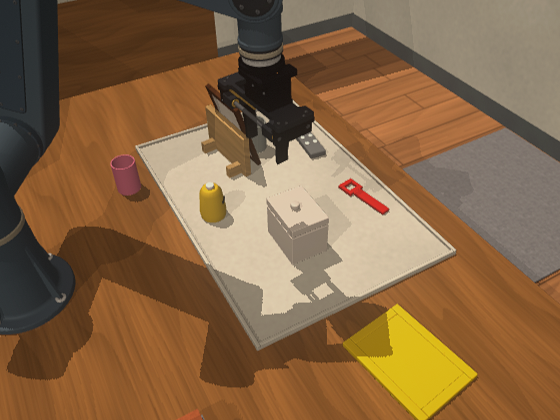

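```bash
python3 - <<'E'
from h import *
a=dict(np.load("side0.npz"))["img"];b=dict(np.load("side13.npz"))["img"]
for nm,(x0,y0,x1,y1),f in(("diffuser",(190,175,240,230),"y"),("opener",(330,170,395,220),"r")):
    for im in(a,b):
        h=cv2.cvtColor(im,cv2.COLOR_BGR2HSV)[y0:y1,x0:x1]
        m=(h[...,1]>130)&((abs(h[...,0].astype(int)-24)<6) if f=="y" else ((h[...,0]<8)|(h[...,0]>172)))
        v,u=np.nonzero(m);print(nm,u.mean()+x0,v.mean()+y0,m.sum())
s=[cv2.cvtColor(i[180:270,255:345],cv2.COLOR_BGR2GRAY) for i in(dict(np.load("side10.npz"))["img"],b)]
t=s[0][20:60,10:55]
r=cv2.matchTemplate(s[1],t,cv2.TM_CCOEFF_NORMED);print("box shift since 10",cv2.minMaxLoc(r))
# box left-front vertical edges between start and now
z=dict(np.load("side0.npz"));P0=cloud(z);P1=cloud(dict(np.load("side13.npz")))
for P in(P0,P1):
    m=(P[...,2]>.03)&(P[...,2]<.1)&(P[...,0]>.49)&(P[...,0]<.6)&(P[...,1]<-.1)&(P[...,1]>-.25);w=P[m]
    print("box side face y, front face x:",np.percentile(w[:,1],[2,30]).round(4),np.percentile(w[:,0],[2,30]).round(4))
E
```

```text
diffuser 211.76302729528535 203.90694789081886 806
diffuser 211.74751243781094 203.8855721393035 804
opener 363.0096525096525 195.6872586872587 518
opener 363.04660194174755 195.65436893203884 515
box shift since 10 (-0.7493605017662048, 0.7608329057693481, (9, 50), (10, 20))
box side face y, front face x: [-0.2248 -0.2219] [0.527  0.5293]
box side face y, front face x: [-0.2251 -0.222 ] [0.527  0.5292]
```

The diffuser, opener and box have not moved, so I'm handing in.

```bash
python3 - <<'E'
from rig import bot
print(bot.hand_in())
E
```

```text
the job is handed in; nothing more can be done
None
```

The job is handed in at about 18.4 s of the 64 s allowed. The frame leans on the panel with the steel cup against its foot, and the arm is clear of everything.

- **Frame:** I gripped it by its upper edge, carried it over the cup and set its foot on the tray. It leans back about 16° on the panel, picture outward. In the last top view it was within about 1 mm of the panel's middle and square to within 0.2°. The side view gave 2°, but there the gripper partly covered the frame.
- **Cup:** It stands upright and was moved up to the foot until the wrist felt about 2 N. It was then set down and released within about 1 mm of the frame's middle. Its measured position matches contact to within 1–2 mm.
- **Contact not seen directly:** The frame hides the foot from both cameras. The arm eased back about 0.5 mm while setting the cup down, so a gap of a few tenths of a millimetre is possible.
- **Left in place:** In the side view, the diffuser and opener stayed within 0.05 pixel and the box faces within 0.3 mm. I compared the remote only roughly. In the top view its y position is unchanged to 0.3 mm; its x moved because the start outline there took in some stray points. Each camera has a sideways bias of about 2 mm, in opposite directions, which I averaged out.
- **Failed check:** An image match on the box was unusable because the arm's shadow had changed. I relied on the depth of its faces instead.

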